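# Fetch the yellow lathe key out of the deep accessory bay with the hook picker

## Task

Lift the red-sleeved retaining bar up out of its two brackets and lay it on the green mat, then take the long hook picker, drop its hook into the ring of the yellow key deep in the bay and pull the key right out of the bay with it. Set the picker back down on the table, out of the bay, and put the yellow key in the grey tray; leave the blue key where it lies.

Things in the scene. Friction and masses are not known exactly. Their poses are not given: they have to be found in the camera images.
- bay: White steel bay fixed to the table: two lanes side by side under a wire-mesh top. Origin: on the table, middle of the open mouth; +x runs into the bay, z up. 225 mm deep, 162 wide; divider at y = 0 and side walls at y = +/-78 mm, all 6 mm thick; lanes 72 mm wide, centred at y = +/-39 mm. Clear height 64 mm, mesh top at 69 mm. The lane floor is the table (height 0).
- brackets (a point): Midway between the two grey brackets in front of the mouth, 62 mm before it, on the line where the bar's axis lies (25 mm up). Its axes are the bay's. A bracket stands 92 mm to each side along y: a slot open upward, 20 mm wide along x, bottom 18 mm and prong tops 42 mm above the table; 40 mm long in x, 12 mm thick in y, joined to the bay by a 10 mm high strip.
- bar: Retaining bar: steel, 14 x 14 mm square, 212 mm long, red sleeve 24 x 24 mm and 70 mm long in the middle; about 220 g. Origin: on its axis, middle of the sleeve; y along the bar, z up. At the start it lies in the two brackets across the mouth, axis 25 mm above the table, barring the picker's way; it lifts straight up.
- mat: Green mat fixed on the table, 100 mm (its x) by 220 mm (its y), 3 mm thick. Origin: centre of its underside.
- picker: Long hook picker, loose, about 160 g, standing on its handle's flat underside. Wooden handle 110 mm long (x), 24 wide (y), 36 high; a 10 mm steel rod runs forward (+x), its axis 30 mm above the underside (top at 35 mm), to a 10 mm pin 225 mm ahead of the handle's middle that points down to 1 mm above the underside's level. Origin: under the handle's middle, at its underside; z up.
- hook (a point): Point at the foot of the picker's downward pin, on the level of the handle's underside, 225 mm ahead (+x) of the picker's origin.
- picker_grip (a point): Middle of the picker's handle, 22 mm above its underside: grip here across the 24 mm width. Its axes are the picker's.
- yellow_key: Lathe key with yellow ring, about 120 g, lying flat in one of the two lanes (either), ring towards the mouth, ring centre 90 to 145 mm inside. Ring 55 mm outside, 29 mm clear inside, 13 mm thick; steel shank 14 x 14 mm reaching 68 mm from the ring's centre. Origin: underside, at the ring's centre; x along the shank away from the ring, z up.
- yellow_key_ring (a point): Centre of the yellow key's ring, 6.5 mm above its underside.
- yellow_key_shank (a point): Middle of the bare shank of the yellow key, 45 mm from the ring's centre, 7 mm above its underside.
- blue_key: The same key with a blue ring, in the other lane. It stays there.
- tray: Grey open tray fixed on the table, 130 mm (its x) by 150 mm (its y), walls 22 mm high and 4 mm thick, floor about 4 mm thick. Origin: centre of its underside.
There are look-alikes about, which are no part of the job. Of the things like the yellow_key, leave any that is turquoise; of the rest the smaller one is meant.

How it is judged:
By the outcome, as a careful person would: the job done as asked, in the order asked, and still so for the second after the job is handed in, with the robot touching nothing.
It also fails if it takes over 72 s, if anything falls off the work surface, if the arm or the gripper's body presses on something with over 40 N, if the wrist force passes 120 N, or if a joint passes its speed limit or range.

## Robot

A 7-joint arm with a two-finger parallel gripper is mounted at the origin on the work surface. World frame = base frame: x ahead of the robot, y to its left, z up, the work surface at z = 0. Lengths are in m, angles in rad, forces in N, time in s.
With the tool pointing down it reaches from about 0.425 to 0.95 m from the base axis. Payload 16.7 kg.
Tool frame: the origin (TCP) lies on the front face of the gripper's body, between the roots of the fingers; the fingertips stand 97 mm ahead of it and the grasp point (between the pads) lies 78 mm ahead of it (manip.tip_reach is the distance from the TCP to the fingertips, in m); z points along the fingers, y is the direction in which the jaws open and shut (so a half turn about z gives the same grasp; the last joint's range is limited). The gripper opens to 94 mm and grips with 3 to 60 N. Pads are 16 mm wide; open, the fingers measure 119 mm over their backs; the gripper's body (75 mm by 177 mm) begins 78 mm behind the grasp point.
Start: joints at [-1.339, 0.426, 0.074, 1.606, -0.034, 1.111, -0.067], TCP at [0.251, 0.627, 0.303] pointing down, gripper open.
Joint ranges: [-2.85, 2.85], [-0.5, 2.14], [-1.23, 1.37], [0.21, 2.46], [-1.02, 4.16], [0.16, 2.05], [-2.73, 2.73]. Speed limits (rad/s): [1.89, 1.89, 2.39, 2.39, 3.01, 3.01, 3.01].

## Interface

Orientations are given as a 3x3 rotation matrix whose columns are the frame's x, y, z axes.
In Python, from cell import sensors, get_image, order, manip gives the robot as it stands.
- The arm moves only by the tool send_rows, never from a script. Its argument "rows" is one flat list of numbers, 7 for each row, row after row: the shift along the tool's x, y, z in cm, then the turn, a rotation vector about the tool's x, y, z in rad, then the closure in counts, from 0 (fully open) to 255 (shut). A call has 1 to 5 rows; each row shifts and turns the pose as measured when the row begins, along the tool's axes as they then stand; what a row does not reach is not made up. A row lasts 1/8 s, in which the tool goes at most 62.5 mm and 10.7 degrees, less where a joint would pass 70% of its speed; a pose out of reach is approached as far as the arm can. A call with a gripper value outside its range is refused whole. The fingers move at their own pace and stop on an object; the grip force is fixed at half the most. Time passes only in rows, so rows that do not move let the fingers close. It gives the time, the measured TCP pose, the force and the opening at its end, in the units of the state.
- sensors.state(): the state, without advancing time (a new reading comes with each control period).
- get_image(name): name is "side" or "top"; returns a dict with "color" (420x560x3 uint8, red, green, blue), "fx", "fy", "cx", "cy" (pixels), "origin" and "orientation" of the camera in the world. Camera axes: x right, y down, z forward; pixel columns grow to the right and rows downward; lengths in m; the calibration is good to about 2 mm. A picture is of the moment at which its call begins. There is no depth.
- order.finish_job(): hands the job in, once; it reports no verdict.
The state is a dict: "time_s": time; "joint_pos": joint angles; "joint_vel": joint speeds; "joint_efforts": joint torques, N m; "position": TCP position; "eef_rot": TCP orientation; "force": force on the tool from outside, world axes, zero at the start; "moment": the same for the moment, N m; "gripper_width": opening from 0.0 (shut) to 1.0 (fully open).
Only numpy, scipy, OpenCV 4.12 (cv2) and the standard library are available. Lean on these libraries where they do the work, as an engineer would, in place of code of your own. Each camera call takes 0.05 s, during which the arm holds its last target.

## Working session

There is one attempt and no reset: what is moved stays moved. The work goes in short steps, Python scripts to look and compute and a tool call to move; the robot and the scene stay as the last step left them, time stands still between calls to the robot, and variables do not carry over. Pictures are saved under pics/ and viewed, and the job is handed in when it is done.

Besides the shell and the picture viewer there is one more tool, called after ">>>" as name(argument=value, ...), one argument or row to a line, values as JSON. send_rows: Moves the arm, as the interface text tells. Its arguments: {"type":"object","properties":{"rows":{"type":"array"}},"required":["rows"]}

```bash
ls -la; mkdir -p pics; python3 - <<'E'
from cell import sensors,get_image,order,manip
import cv2
s=sensors.state()
for k,v in s.items(): print(k,v)
print([a for a in dir(manip) if a[0]!='_'])
for n in("side","top"):
    d=get_image(n); cv2.imwrite(f"pics/{n}0.png",d["color"][:,:,::-1])
    print(n,{k:v for k,v in d.items() if k!="color"})
E
```

```text
total 12
drwxr-xr-x  3 agent agent 4096 Dec  6 21:34 .
drwxr-xr-x 23 root  root  4096 Dec  6 21:34 ..
drwxr-xr-x  2 agent agent 4096 Dec  6 21:34 pics
time_s 0.0
joint_pos [-1.3394674   0.42672776  0.07385548  1.60659487 -0.03411838  1.11079835
 -0.06708619]
joint_vel [ 2.84062456e-04 -1.09366879e-04  3.68279566e-04  7.82280185e-05
  1.33100325e-03  5.22674902e-04  2.06953300e-04]
joint_efforts [-1.69216361e-03 -9.35815144e+01  3.66673239e+00 -4.54209888e+01
 -4.86357487e-02  2.01160682e-02  1.32777791e-04]
position [0.25079408 0.62634543 0.30198385]
eef_rot [[-9.28345777e-01  3.71717582e-01 -3.97451831e-04]
 [ 3.71717786e-01  9.28344998e-01 -1.20491236e-03]
 [-7.89146889e-05 -1.26631521e-03 -9.99999195e-01]]
force [-0.61772899  0.36129629 -0.73135168]
moment [ 3.06590806e-02  3.51292407e-06 -3.74418115e-02]
gripper_width 1.0035276401416084
['PlanningError', 'tip_reach']
side {'fx': 462.0089835169038, 'fy': 462.0089835169038, 'cx': 287.1926130166599, 'cy': 211.41737263213255, 'origin': array([-0.29600106, -0.65308234,  0.87894692]), 'orientation': array([[ 0.66976346, -0.46071163,  0.58237591],
       [-0.74256877, -0.412449  ,  0.52770963],
       [-0.0029216 , -0.78589479, -0.61835334]])}
top {'fx': 538.5120966766129, 'fy': 538.5120966766129, 'cx': 272.2769339605111, 'cy': 206.42218853197102, 'origin': array([0.3324994 , 0.04843506, 1.39770427]), 'orientation': array([[-0.01711118, -0.99356022,  0.11200583],
       [-0.99982952,  0.01622572, -0.00881235],
       [ 0.00693822, -0.11213753, -0.99366847]])}
```

View pics/side0.png

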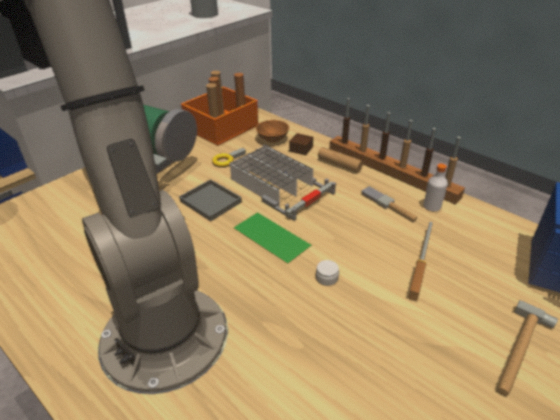

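View pics/top0.png

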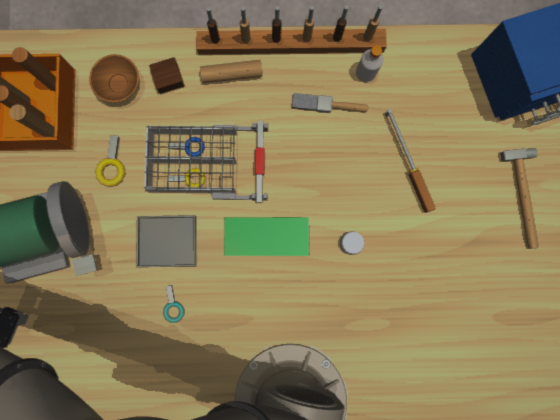

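```bash
cat > h.py <<'E'
import numpy as np,cv2
from cell import sensors,get_image,order,manip
def unproj(d,u,v,z):
    r=d["orientation"]@np.array([(u-d["cx"])/d["fx"],(v-d["cy"])/d["fy"],1]); o=d["origin"]
    return o+r*(z-o[2])/r[2]
def proj(d,P):
    P=np.atleast_2d(P); c=(P-d["origin"])@d["orientation"]
    return np.c_[d["fx"]*c[:,0]/c[:,2]+d["cx"],d["fy"]*c[:,1]/c[:,2]+d["cy"]]
def crop(d,name,x0,y0,w,h,k):
    im=d["color"][y0:y0+h,x0:x0+w,::-1]
    im=cv2.resize(im,None,fx=k,fy=k,interpolation=cv2.INTER_CUBIC)
    cv2.imwrite("pics/"+name,im)
E
python3 - <<'E'
from h import *
d=get_image("top")
crop(d,"t1.png",130,110,160,110,5)
crop(d,"t2.png",370,95,80,120,5)
d=get_image("side")
crop(d,"s1.png",200,130,150,110,5)
E
```

```text
(no output)
```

View pics/t1.png

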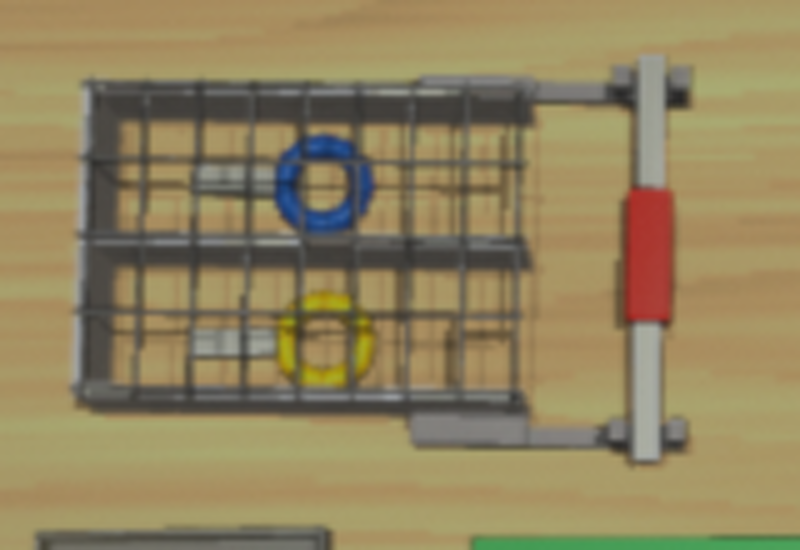

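View pics/t2.png

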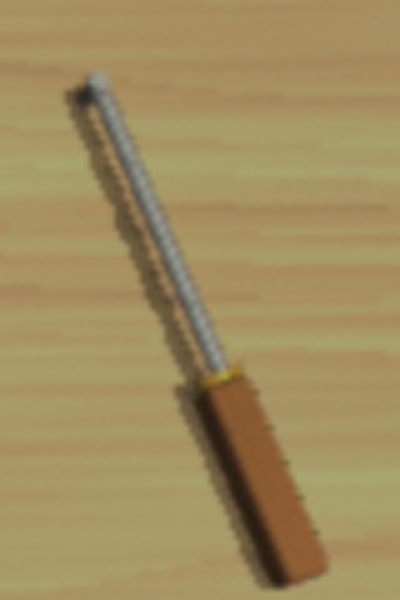

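View pics/s1.png

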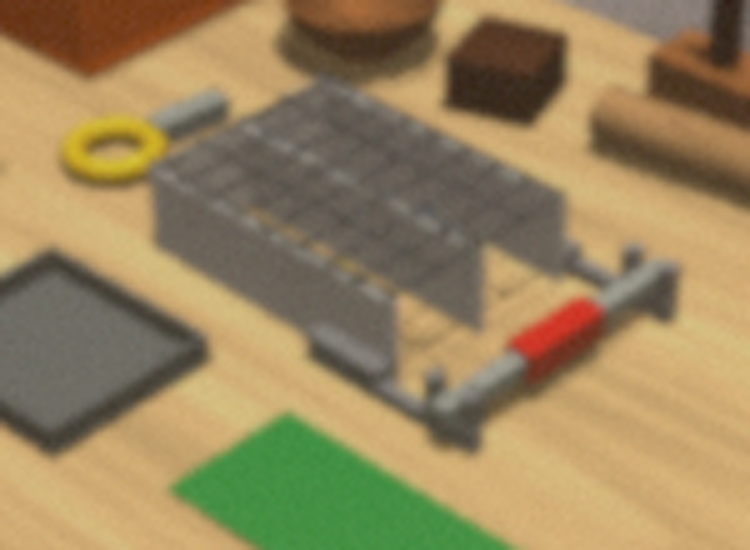

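```bash
cat > fit.py <<'E'
from h import *
from scipy.optimize import least_squares
d=get_image("top")
def f(x0,y0,pts,k=5): return [(x0+(a+.5)/k-.5,y0+(b+.5)/k-.5) for a,b in pts]
def W(p,L):
    x,y,t=p; c,s=np.cos(t),np.sin(t); L=np.asarray(L,float)
    return np.c_[x+c*L[:,0]-s*L[:,1],y+s*L[:,0]+c*L[:,1],L[:,2]]
def fit(L,pix,p0):
    r=least_squares(lambda p:(proj(d,W(p,L))-np.array(pix)).ravel(),p0); return r.x,r.fun
# bay: x into bay = +y world => theta=pi/2; bay +y = world -x (image down)
L=[(-.062,-.106,.032),(-.062,.106,.032),(-.062,0,.037),(.225,-.078,.069),(.225,.078,.069),(.0,-.078,.069),(.0,.078,.069)]
pix=f(130,110,[(651,57),(645,460),(649,256),(88,84),(77,388),(527,86),(525,396)])
bay,res=fit(L,pix,[.6,.15,1.57]); print("bay",bay,res.round(1))
L=[(.227,0,.035),(.055,0,.035),(.055,.012,.036),(.055,-.012,.036),(-.055,-.012,.036),(-.055,.012,.036)]
pix=f(370,95,[(97,75),(220,372),(205,385),(243,377),(327,567),(287,584)])
pk,res=fit(L,pix,[.55,-.3,1.0]); print("picker",pk,res.round(1))
for n,q,z in[("ykey ring",(326,340),.0065),("ring top",(326,340),.013),("shank end",(192,342),.014),("blue",(325,182),.0065)]:
    u,v=f(130,110,[q])[0]; P=unproj(d,u,v,z); c,s=np.cos(bay[2]),np.sin(bay[2]); e=P[:2]-bay[:2]
    print(n,P.round(4),"bay",(c*e[0]+s*e[1]).round(4),(-s*e[0]+c*e[1]).round(4))
for n,c0,z in[("mat",[(224,218),(309,218),(309,255),(224,256)],.003),("tray",[(138,217),(196,216),(196,267),(138,268)],.022)]:
    A=np.array([unproj(d,u,v,z) for u,v in c0]); print(n,A.mean(0).round(3),"\n",A.round(3))
E
python3 fit.py
```

```text
bay [0.60668179 0.12817909 1.54289625] [ 0.6 -0.2  0.7  0.1  0.5 -0.3 -1.  -0.2 -1.1  0.3  0.5  0.5 -0.2 -0.3]
picker [ 0.522168   -0.34888267  0.34905638] [-0.2 -0.3  0.6  1.2 -0.6  0.2  0.4 -1.5  0.3  0.2 -0.4  0.2]
ykey ring [0.5684 0.2372 0.0065] bay 0.1079 0.0413
ring top [0.5673 0.2363 0.013 ] bay 0.107 0.0424
shank end [0.5672 0.3058 0.014 ] bay 0.1764 0.0444
blue [0.6526 0.2377 0.0065] bay 0.1107 -0.0428
mat [0.411 0.052 0.003] 
 [[ 0.461  0.162  0.003]
 [ 0.458 -0.059  0.003]
 [ 0.362 -0.057  0.003]
 [ 0.363  0.163  0.003]]
tray [0.401 0.306 0.022] 
 [[0.466 0.381 0.022]
 [0.466 0.232 0.022]
 [0.336 0.232 0.022]
 [0.336 0.379 0.022]]
```

```bash
cat > go.py <<'E'
# usage: go.py x y z psi_deg : remaining move from here, tool axes
import sys
from h import *
from scipy.spatial.transform import Rotation as R
x,y,z,psi=map(float,sys.argv[1:5]); a=np.radians(psi)
T=np.array([[-np.sin(a),np.cos(a),0],[np.cos(a),np.sin(a),0],[0,0,-1]])
s=sensors.state(); E=np.array(s["eef_rot"])
d=E.T@(np.array([x,y,z])-s["position"])*100
rv=R.from_matrix(E.T@T).as_rotvec()
print("t",round(s["time_s"],2),"pos",np.round(s["position"],4),"psi",np.degrees(np.arctan2(E[1,1],E[0,1])).round(2),"j",np.round(s["joint_pos"],2),"F",np.round(s["force"],1),"w",round(s["gripper_width"],3))
n=int(np.ceil(max(np.linalg.norm(d)/6,np.linalg.norm(rv)/.18,1)))
print("total cm",d.round(2),"rv",rv.round(3),"n",n)
# constant world-path rows, tool axes turning along
for i in range(n):
    Ei=E@R.from_rotvec(rv*i/n).as_matrix()
    print((Ei.T@(E@d)/n).round(2),(rv/n).round(3))
E
python3 go.py .605 .066 .24 88.4
```

```text
t 0.25 pos [0.2508 0.6265 0.3024] psi 68.19 j [-1.34  0.43  0.07  1.61 -0.03  1.11 -0.07] F [0.1 0.3 0.8] w 1.004
total cm [-53.71 -38.87   6.26] rv [-0.001 -0.    -0.353] n 12
[-4.48 -3.24  0.52] [-0.    -0.    -0.029]
[-4.38 -3.37  0.52] [-0.    -0.    -0.029]
[-4.28 -3.5   0.52] [-0.    -0.    -0.029]
[-4.17 -3.62  0.52] [-0.    -0.    -0.029]
[-4.07 -3.74  0.52] [-0.    -0.    -0.029]
[-3.95 -3.86  0.52] [-0.    -0.    -0.029]
[-3.84 -3.97  0.52] [-0.    -0.    -0.029]
[-3.72 -4.09  0.52] [-0.    -0.    -0.029]
[-3.6  -4.19  0.52] [-0.    -0.    -0.029]
[-3.47 -4.3   0.52] [-0.    -0.    -0.029]
[-3.35 -4.4   0.52] [-0.    -0.    -0.029]
[-3.21 -4.49  0.52] [-0.    -0.    -0.029]
```

>>> send_rows(
  rows=[-4.5,-3.2,0.3,0,0,-0.03,120,-4.4,-3.4,0.3,0,0,-0.03,120,-4.3,-3.5,0.3,0,0,-0.03,120,-4.2,-3.6,0.3,0,0,-0.03,120,-4.1,-3.7,0.3,0,0,-0.03,120],
)

```text
time_s: 0.88
position: [0.4016, 0.3906, 0.286]
eef_rot: [[-0.976, 0.217, -0.001], [0.217, 0.976, 0.0], [0.001, -0.0, -1.0]]
force: [0.5, 0.6, -0.2]
gripper_width: 0.536
```

>>> send_rows(
  rows=[-4.0,-3.9,0.3,0,0,-0.03,120,-3.8,-4,0.3,0,0,-0.03,120,-3.7,-4.1,0.3,0,0,-0.03,120,-3.6,-4.2,0.3,0,0,-0.03,120,-3.5,-4.3,0.3,0,0,-0.03,120],
)

```text
time_s: 1.5
position: [0.5573, 0.1507, 0.2712]
eef_rot: [[-0.998, 0.063, 0.001], [0.063, 0.998, 0.002], [-0.0, 0.002, -1.0]]
force: [-0.2, 0.5, 0.7]
gripper_width: 0.528
```

```bash
python3 go.py .605 .066 .22 88.4
```

```text
t 1.5 pos [0.5573 0.1507 0.2712] psi 86.38 j [-0.58  0.3   0.25  1.87 -0.09  0.97  1.22] F [-0.2  0.5  0.7] w 0.528
total cm [-5.29 -8.16  5.11] rv [ 0.002  0.    -0.035] n 2
[-2.65 -4.08  2.55] [ 0.001  0.    -0.018]
[-2.57 -4.13  2.56] [ 0.001  0.    -0.018]
```

>>> send_rows(
  rows=[-2.6,-4.1,2.5,0,0,-0.02,120,-2.6,-4.1,2.5,0,0,-0.02,120,0,0,0,0,0,0,120],
)

```text
time_s: 1.88
position: [0.608, 0.0587, 0.2199]
eef_rot: [[-1.0, 0.027, 0.002], [0.027, 1.0, 0.001], [-0.002, 0.001, -1.0]]
force: [-0.2, 0.5, -0.0]
gripper_width: 0.532
```

```bash
python3 go.py .605 .066 .113 88.4; python3 - <<'E'
from h import *
d=get_image("top"); crop(d,"t3.png",200,100,110,110,5)
d=get_image("side");crop(d,"s3.png",220,90,160,120,5)
E
```

```text
t 1.88 pos [0.608  0.0587 0.2199] psi 88.46 j [-0.41  0.42  0.27  1.84 -0.14  0.9   1.47] F [-0.2  0.5 -0. ] w 0.532
total cm [ 0.34  0.71 10.69] rv [0.001 0.002 0.001] n 2
[0.17 0.36 5.34] [0.    0.001 0.001]
[0.17 0.36 5.34] [0.    0.001 0.001]
```

View pics/s3.png

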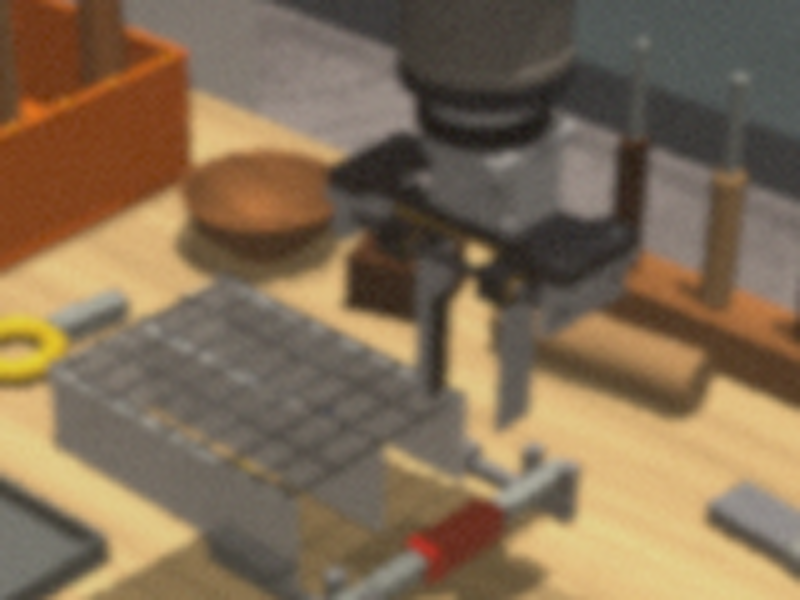

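```bash
python3 - <<'E'
from h import *
d=get_image("side")
c=d["color"].astype(int); m=(c[:,:,0]>100)&(c[:,:,1]<60)&(c[:,:,2]<60); m[:150]=0;m[250:]=0
v,u=np.nonzero(m); print(u.mean(),v.mean(),len(u))
print(proj(d,[[.605,.066,.025],[.605,.066,.037],[.605,.066,.030]]))
E
```

```text
311.33576642335765 197.16058394160584 137
[[310.41336735 198.32898539]
 [310.52293006 195.20280818]
 [310.45888022 197.0303567 ]]
```

>>> send_rows(
  rows=[0.2,0.4,4,0,0,0,120,0.2,0.3,3,0,0,0,120,0,0,0,0,0,0,120],
)

```text
time_s: 2.4
position: [0.6039, 0.0765, 0.1531]
eef_rot: [[-1.0, 0.016, 0.008], [0.016, 1.0, 0.007], [-0.008, 0.007, -1.0]]
force: [0.4, 0.6, 0.2]
gripper_width: 0.53
```

```bash
python3 go.py .605 .066 .113 88.4
```

```text
t 2.4 pos [0.6039 0.0765 0.1531] psi 89.11 j [-0.41  0.5   0.24  1.9  -0.17  0.76  1.47] F [0.4 0.6 0.2] w 0.53
total cm [-0.1  -1.07  4.01] rv [0.007 0.008 0.012] n 1
[-0.1  -1.07  4.01] [0.007 0.008 0.012]
```

>>> send_rows(
  rows=[-0.1,-0.9,0.5,0,0.008,0.01,120,0,0,0,0,0,0,120],
)

```text
time_s: 2.65
position: [0.6057, 0.068, 0.1505]
eef_rot: [[-1.0, 0.025, 0.002], [0.025, 1.0, 0.008], [-0.002, 0.008, -1.0]]
force: [-0.4, -0.7, -0.2]
gripper_width: 0.529
```

```bash
python3 go.py .605 .066 .113 88.4
```

```text
t 2.65 pos [0.6057 0.068  0.1505] psi 88.58 j [-0.4   0.5   0.24  1.89 -0.18  0.76  1.48] F [-0.4 -0.7 -0.2] w 0.529
total cm [ 0.07 -0.23  3.74] rv [0.008 0.002 0.003] n 1
[ 0.07 -0.23  3.74] [0.008 0.002 0.003]
```

>>> send_rows(
  rows=[0,-0.2,2,0.008,0,0,120,0,-0.1,1.7,0,0,0,120,0,0,0,0,0,0,120],
)

```text
time_s: 3.02
position: [0.6063, 0.065, 0.1124]
eef_rot: [[-1.0, 0.025, 0.004], [0.025, 1.0, -0.0], [-0.004, -0.0, -1.0]]
force: [-0.4, -0.7, 0.1]
gripper_width: 0.532
```

```bash
python3 go.py .605 .066 .113 88.4
```

```text
t 3.02 pos [0.6063 0.065  0.1124] psi 88.57 j [-0.39  0.56  0.23  1.91 -0.19  0.69  1.5 ] F [-0.4 -0.7  0.1] w 0.532
total cm [ 0.13  0.1  -0.07] rv [-0.     0.004  0.003] n 1
[ 0.13  0.1  -0.07] [-0.     0.004  0.003]
```

>>> send_rows(
  rows=[0,0.05,0,0,0,0,255,0,0,0,0,0,0,255,0,0,0,0,0,0,255,0,0,0,0,0,0,255],
)

```text
time_s: 3.52
position: [0.6065, 0.0657, 0.1128]
eef_rot: [[-1.0, 0.025, 0.004], [0.025, 1.0, -0.0], [-0.004, 0.0, -1.0]]
force: [-0.0, 0.4, -2.9]
gripper_width: 0.252
```

>>> send_rows(
  rows=[0,0,-1,0,0,0,255,0,0,-2,0,0,0,255,0,0,-3,0,0,0,255,0,0,-2,0,0,0,255,0,0,0,0,0,0,255],
)

```text
time_s: 4.15
position: [0.606, 0.0653, 0.1974]
eef_rot: [[-1.0, 0.025, 0.005], [0.025, 1.0, -0.0], [-0.005, 0.0, -1.0]]
force: [-0.7, 0.4, -3.1]
gripper_width: 0.255
```

```bash
python3 go.py .430 .052 .18 0;  python3 - <<'E'
from h import *
d=get_image("side");crop(d,"s4.png",220,90,160,120,5)
E
```

```text
t 4.15 pos [0.606  0.0653 0.1974] psi 88.54 j [-0.42  0.44  0.26  1.87 -0.15  0.85  1.46] F [-0.7  0.4 -3.1] w 0.255
total cm [17.57 -1.78  1.66] rv [0.004 0.004 1.545] n 9
[ 1.95 -0.2   0.18] [0.    0.    0.172]
[ 1.89 -0.53  0.19] [0.    0.    0.172]
[ 1.77 -0.84  0.19] [0.    0.    0.172]
[ 1.6  -1.13  0.19] [0.    0.    0.172]
[ 1.38 -1.39  0.19] [0.    0.    0.172]
[ 1.13 -1.61  0.19] [0.    0.    0.172]
[ 0.83 -1.77  0.19] [0.    0.    0.172]
[ 0.52 -1.89  0.19] [0.    0.    0.172]
[ 0.19 -1.95  0.19] [0.    0.    0.172]
```

View pics/s4.png

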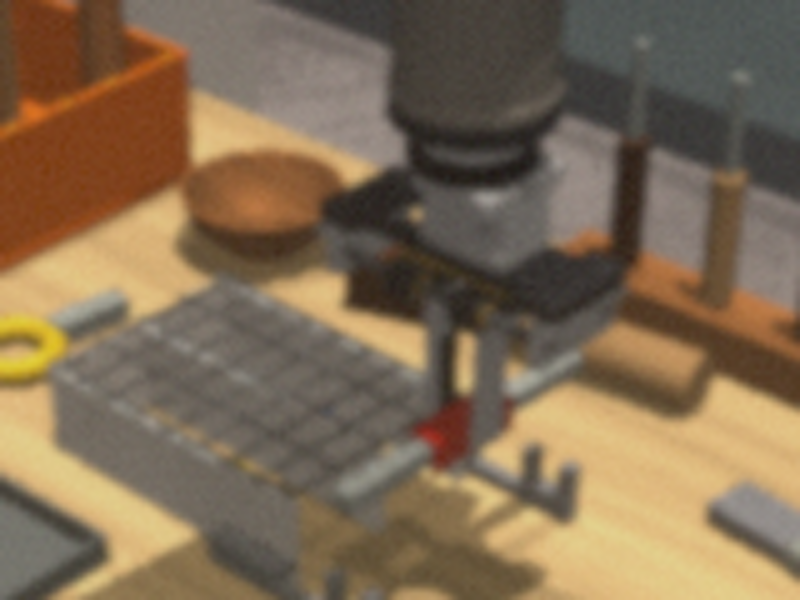

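>>> send_rows(
  rows=[1.9,-0.2,0,0,0,0.17,255,1.9,-0.5,0,0,0,0.17,255,1.8,-0.8,0.2,0,0,0.17,255,1.6,-1.1,0.2,0,0,0.17,255,1.4,-1.4,0.2,0,0,0.17,255],
)

```text
time_s: 4.82
position: [0.5041, 0.0587, 0.1857]
eef_rot: [[-0.62, 0.784, -0.001], [0.784, 0.62, -0.002], [-0.001, -0.002, -1.0]]
force: [0.3, -0.1, -2.4]
gripper_width: 0.252
```

>>> send_rows(
  rows=[1.1,-1.6,0.2,0,0,0.17,255,0.8,-1.8,0.2,0,0,0.17,255,0.5,-1.9,0.2,0,0,0.16,255,0.1,-1.5,0.2,0,0,0.13,255,0,0,0,0,0,0,255],
)

```text
time_s: 5.45
position: [0.4247, 0.0527, 0.1742]
eef_rot: [[-0.018, 1.0, -0.007], [1.0, 0.018, -0.005], [-0.005, -0.007, -1.0]]
force: [-0.1, 0.9, -2.7]
gripper_width: 0.255
```

```bash
python3 go.py .430 .052 .107 0
```

```text
t 5.45 pos [0.4247 0.0527 0.1742] psi 1.02 j [-0.84  0.24  0.65  2.28 -0.23  0.68 -0.01] F [-0.1  0.9 -2.7] w 0.255
total cm [-0.04  0.57  6.72] rv [-0.007  0.005  0.018] n 2
[-0.02  0.29  3.36] [-0.003  0.003  0.009]
[-0.03  0.27  3.36] [-0.003  0.003  0.009]
```

>>> send_rows(
  rows=[0,0.5,2,-0.004,0,0.01,255,0,0.3,2,0,0,0,255,0,0.2,1.6,0,0,0,255,0,0,0,0,0,0,255],
)

```text
time_s: 5.95
position: [0.4375, 0.0532, 0.116]
eef_rot: [[-0.023, 1.0, -0.001], [1.0, 0.023, -0.006], [-0.006, -0.001, -1.0]]
force: [-0.7, -0.7, -2.8]
gripper_width: 0.254
```

```bash
python3 go.py .432 .052 .1045 0
```

```text
t 5.95 pos [0.4375 0.0532 0.116 ] psi 1.33 j [-0.73  0.39  0.55  2.29 -0.37  0.55  0.13] F [-0.7 -0.7 -2.8] w 0.254
total cm [-0.1  -0.55  1.16] rv [-0.001  0.006  0.023] n 1
[-0.1  -0.55  1.16] [-0.001  0.006  0.023]
```

```bash
python3 - <<'E'
from h import *
d=get_image("top");crop(d,"t5.png",190,180,150,110,5)
E
```

```text
(no output)
```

View pics/t5.png

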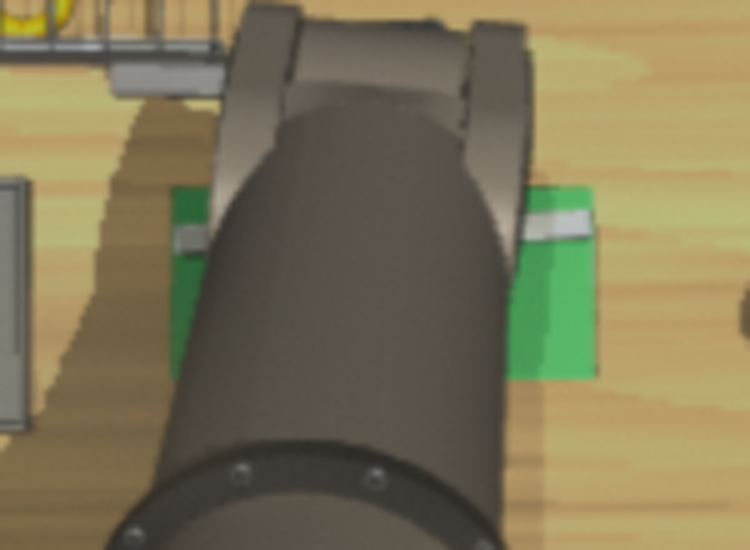

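>>> send_rows(
  rows=[-0.15,-0.5,0.5,0,0.005,0.025,255,0,0,0.5,0,0,0,255,0,0,0,0,0,0,255],
)

```text
time_s: 6.38
position: [0.433, 0.0517, 0.1071]
eef_rot: [[0.002, 1.0, 0.001], [1.0, -0.002, 0.001], [0.001, 0.001, -1.0]]
force: [-0.9, -0.5, -2.7]
gripper_width: 0.254
```

```bash
python3 go.py .432 .052 .1045 0
```

```text
t 6.38 pos [0.433  0.0517 0.1071] psi -0.13 j [-0.72  0.4   0.53  2.31 -0.4   0.52  0.13] F [-0.9 -0.5 -2.7] w 0.254
total cm [ 0.03 -0.1   0.26] rv [ 0.001 -0.001 -0.002] n 1
[ 0.03 -0.1   0.26] [ 0.001 -0.001 -0.002]
```

>>> send_rows(
  rows=[0,0,0.4,0,0,0,255,0,0,0,0,0,0,255],
)

```text
time_s: 6.62
position: [0.4332, 0.0518, 0.1031]
eef_rot: [[0.002, 1.0, 0.002], [1.0, -0.002, 0.001], [0.001, 0.002, -1.0]]
force: [0.6, -0.6, -2.0]
gripper_width: 0.252
```

>>> send_rows(
  rows=[0,0,0.2,0,0,0,255,0,0,0,0,0,0,255],
)

```text
time_s: 6.88
position: [0.4335, 0.0519, 0.102]
eef_rot: [[0.002, 1.0, 0.002], [1.0, -0.002, 0.003], [0.003, 0.002, -1.0]]
force: [0.1, -0.0, -3.4]
gripper_width: 0.256
```

>>> send_rows(
  rows=[0,0,0,0,0,0,130,0,0,0,0,0,0,130,0,0,0,0,0,0,130],
)

```text
time_s: 7.25
position: [0.4338, 0.0521, 0.1021]
eef_rot: [[0.002, 1.0, 0.002], [1.0, -0.002, 0.003], [0.003, 0.002, -1.0]]
force: [0.4, -0.8, 1.2]
gripper_width: 0.486
```

>>> send_rows(
  rows=[0,0,-2,0,0,0,130,0,0,-4,0,0,0,130,0,0,-4,0,0,0,130,0,0,-2,0,0,0,130,0,0,0,0,0,0,130],
)

```text
time_s: 7.88
position: [0.4333, 0.0514, 0.225]
eef_rot: [[0.002, 1.0, 0.001], [1.0, -0.002, 0.002], [0.002, 0.001, -1.0]]
force: [-0.0, -0.5, -1.0]
gripper_width: 0.488
```

```bash
python3 go.py .522 -.349 .2 -70
```

```text
t 7.88 pos [0.4333 0.0514 0.225 ] psi -0.12 j [-0.92  0.15  0.72  2.23 -0.14  0.8  -0.11] F [-0.  -0.5 -1. ] w 0.488
total cm [-40.03   8.95   2.44] rv [-0.    -0.002  1.22 ] n 7
[-5.72  1.28  0.35] [-0.    -0.     0.174]
[-5.41  2.25  0.35] [-0.    -0.     0.174]
[-4.94  3.15  0.35] [-0.    -0.     0.174]
[-4.32  3.96  0.35] [-0.    -0.     0.174]
[-3.56  4.65  0.35] [-0.    -0.     0.174]
[-2.7   5.2   0.36] [-0.    -0.     0.174]
[-1.76  5.59  0.36] [-0.    -0.     0.174]
```

>>> send_rows(
  rows=[-5.7,1.3,0.3,0,0,0.17,130,-5.4,2.2,0.3,0,0,0.17,130,-4.9,3.1,0.3,0,0,0.17,130,-4.3,4,0.3,0,0,0.17,130,-3.6,4.6,0.3,0,0,0.17,130],
)

```text
time_s: 8.5
position: [0.4984, -0.2364, 0.2049]
eef_rot: [[0.761, 0.648, -0.0], [0.648, -0.761, 0.003], [0.002, -0.003, -1.0]]
force: [0.8, 1.2, -0.3]
gripper_width: 0.488
```

```bash
python3 go.py .522 -.349 .2 -70; python3 - <<'E'
from h import *
d=get_image("top");crop(d,"t6.png",190,180,150,110,5)
E
```

```text
t 8.5 pos [ 0.4984 -0.2364  0.2049] psi -49.58 j [-0.36  0.48  0.89  2.01 -0.49  0.88 -0.07] F [ 0.8  1.2 -0.3] w 0.488
total cm [-5.5  10.1   0.45] rv [-0.003 -0.002  0.356] n 2
[-2.75  5.05  0.23] [-0.001 -0.001  0.178]
[-1.81  5.46  0.23] [-0.001 -0.001  0.178]
```

View pics/t6.png

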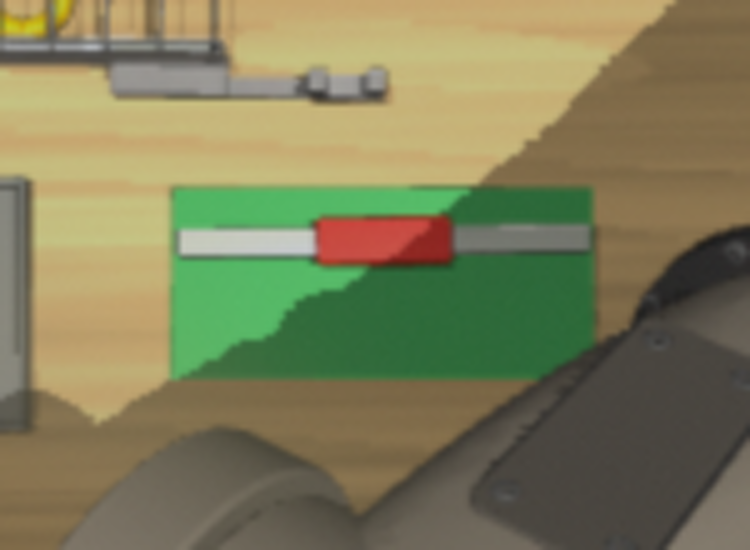

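>>> send_rows(
  rows=[-2.7,5,0.2,0,0,0.17,130,-1.8,5.2,0.2,0,0,0.16,130,0,0,0,0,0,0,130,0,0,0,0,0,0,130],
)

```text
time_s: 9.05
position: [0.5172, -0.3555, 0.1946]
eef_rot: [[0.939, 0.343, -0.007], [0.343, -0.939, -0.001], [-0.007, -0.001, -1.0]]
force: [0.1, 0.3, 0.7]
gripper_width: 0.487
```

```bash
python3 go.py .522 -.349 .102 -70; python3 - <<'E'
from h import *
d=get_image("side");crop(d,"s7.png",340,180,150,130,5)
d=get_image("top");crop(d,"t7.png",370,95,80,120,5)
E
```

```text
t 9.05 pos [ 0.5172 -0.3555  0.1946] psi -69.92 j [-0.15  0.65  0.91  1.84 -0.61  0.97 -0.18] F [0.1 0.3 0.7] w 0.487
total cm [ 0.74 -0.43  9.25] rv [-0.001  0.007  0.001] n 2
[ 0.37 -0.22  4.63] [-0.001  0.003  0.001]
[ 0.35 -0.22  4.63] [-0.001  0.003  0.001]
```

View pics/s7.png

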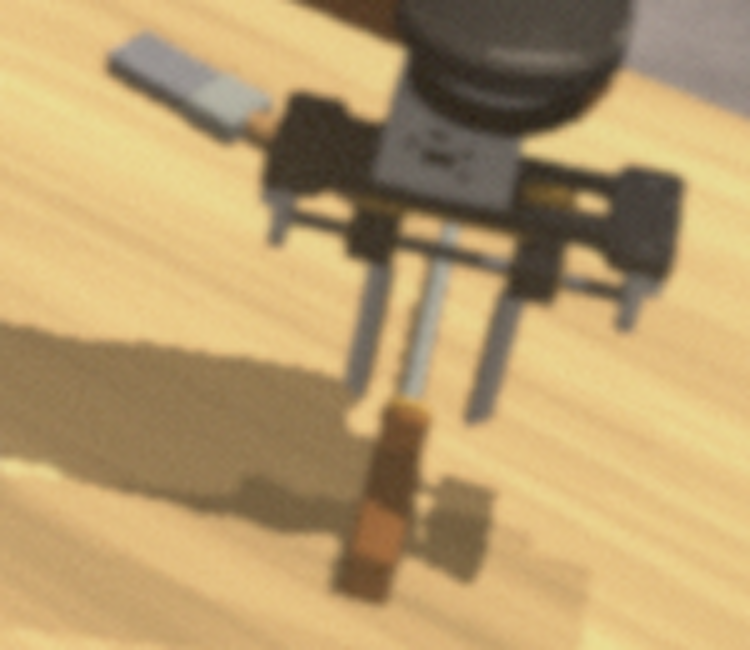

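View pics/t7.png

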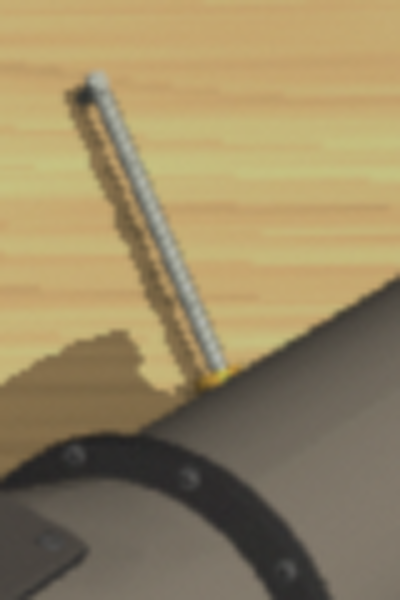

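>>> send_rows(
  rows=[0.4,-0.2,3,0,0.003,0,130,0.3,-0.2,3,0,0.003,0,130,0,0,2,0,0,0,130,0,0,0,0,0,0,130],
)

```text
time_s: 9.65
position: [0.5243, -0.3441, 0.1139]
eef_rot: [[0.936, 0.351, 0.003], [0.351, -0.936, 0.003], [0.004, -0.002, -1.0]]
force: [-0.2, -0.0, -0.3]
gripper_width: 0.491
```

```bash
python3 go.py .522 -.349 .102 -70; python3 - <<'E'
from h import *
d=get_image("side");crop(d,"s8.png",340,180,150,130,5)
E
```

```text
t 9.65 pos [ 0.5243 -0.3441  0.1139] psi -69.43 j [-0.09  0.73  0.81  1.89 -0.72  0.84 -0.12] F [-0.2 -0.  -0.3] w 0.491
total cm [-0.39  0.38  1.19] rv [-0.002 -0.004  0.01 ] n 1
[-0.39  0.38  1.19] [-0.002 -0.004  0.01 ]
```

View pics/s8.png

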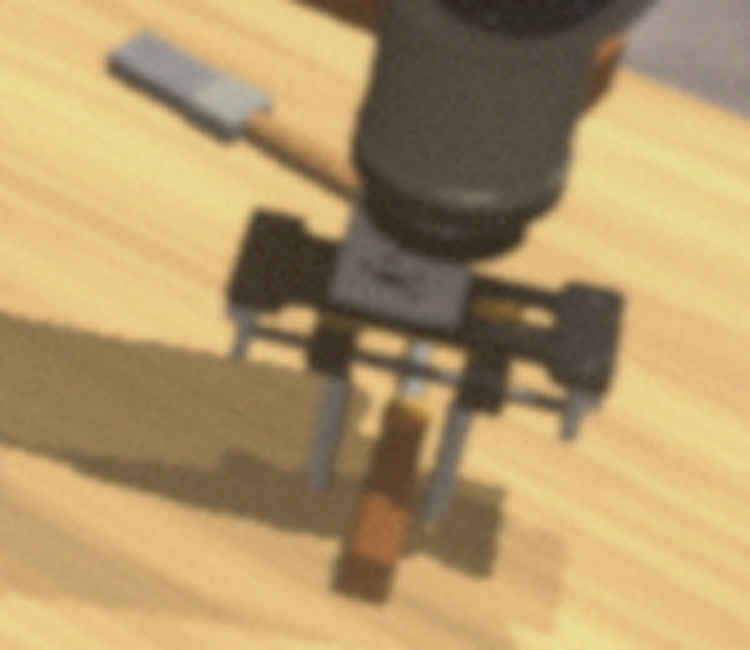

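>>> send_rows(
  rows=[-0.35,0.35,0.6,0,-0.004,0.01,130,0,0,0.6,0,0,0,130,0,0,0,0,0,0,130],
)

```text
time_s: 10.07
position: [0.5231, -0.35, 0.1041]
eef_rot: [[0.94, 0.341, 0.002], [0.341, -0.94, -0.001], [0.002, 0.001, -1.0]]
force: [-0.4, 0.5, -0.7]
gripper_width: 0.494
```

```bash
python3 go.py .522 -.349 .102 -70
```

```text
t 10.07 pos [ 0.5231 -0.35    0.1041] psi -70.05 j [-0.08  0.75  0.8   1.89 -0.73  0.82 -0.11] F [-0.4  0.5 -0.7] w 0.494
total cm [-0.07 -0.13  0.21] rv [ 0.001 -0.002 -0.001] n 1
[-0.07 -0.13  0.21] [ 0.001 -0.002 -0.001]
```

>>> send_rows(
  rows=[0,-0.1,0.15,0,0,0,130,0,0,0,0,0,0,255,0,0,0,0,0,0,255,0,0,0,0,0,0,255,0,0,0,0,0,0,255],
)

```text
time_s: 10.7
position: [0.5229, -0.3491, 0.103]
eef_rot: [[0.94, 0.341, 0.003], [0.341, -0.94, -0.001], [0.003, 0.002, -1.0]]
force: [-0.4, -0.2, -0.7]
gripper_width: 0.253
```

>>> send_rows(
  rows=[0,0,-2,0,0,0,255,0,0,-3,0,0,0,255,0,0,-3,0,0,0,255,0,0,0,0,0,0,255],
)

```text
time_s: 11.2
position: [0.5223, -0.3496, 0.1888]
eef_rot: [[0.94, 0.34, 0.003], [0.34, -0.94, -0.001], [0.003, 0.002, -1.0]]
force: [0.1, -0.4, -2.5]
gripper_width: 0.255
```

```bash
python3 go.py .565 -.18 .19 -1.6;  python3 - <<'E'
from h import *
d=get_image("side");crop(d,"s9.png",340,180,150,130,5)
d=get_image("top");crop(d,"t9.png",370,85,90,120,5)
E
```

```text
t 11.2 pos [ 0.5223 -0.3496  0.1888] psi -70.11 j [-0.15  0.65  0.91  1.85 -0.63  0.95 -0.19] F [ 0.1 -0.4 -2.5] w 0.255
total cm [  9.78 -14.5   -0.12] rv [ 4.000e-03 -1.000e-03 -1.196e+00] n 7
[ 1.4  -2.07 -0.02] [ 0.001 -0.    -0.171]
[ 1.73 -1.8  -0.02] [ 0.001 -0.    -0.171]
[ 2.01 -1.48 -0.02] [ 0.001 -0.    -0.171]
[ 2.23 -1.12 -0.02] [ 0.001 -0.    -0.171]
[ 2.39 -0.72 -0.02] [ 0.001 -0.    -0.171]
[ 2.48 -0.31 -0.02] [ 0.001 -0.    -0.171]
[ 2.5   0.12 -0.02] [ 0.001 -0.    -0.171]
```

View pics/s9.png

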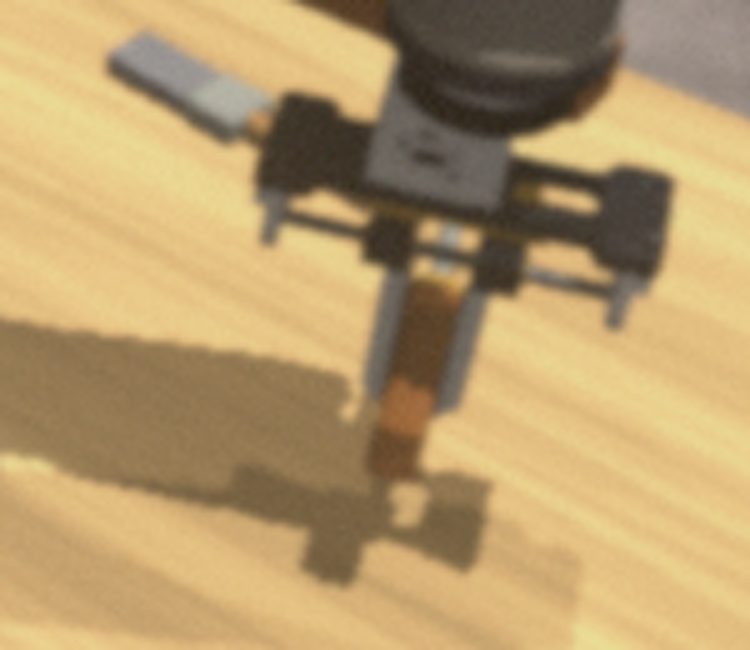

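View pics/t9.png

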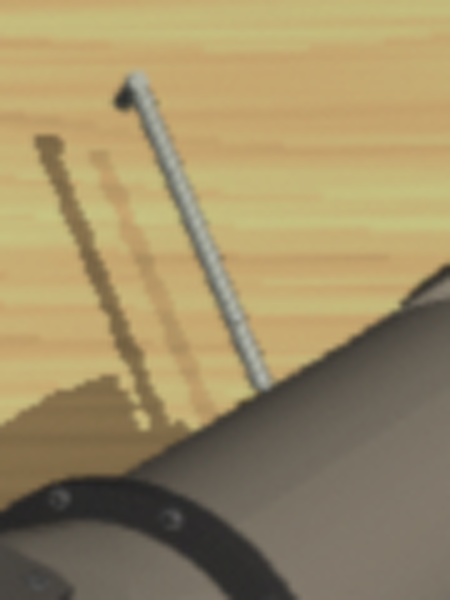

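>>> send_rows(
  rows=[1.3,-2,0,0,0,-0.17,255,1.6,-1.8,0,0,0,-0.17,255,2,-1.5,0,0,0,-0.17,255,2.2,-1.1,0,0,0,-0.17,255,2.4,-0.7,0,0,0,-0.17,255],
)

```text
time_s: 11.92
position: [0.5475, -0.2265, 0.1825]
eef_rot: [[0.343, 0.939, -0.006], [0.939, -0.343, 0.001], [-0.001, -0.006, -1.0]]
force: [0.1, -0.5, -1.3]
gripper_width: 0.25
```

>>> send_rows(
  rows=[2.3,-0.2,0,0,0,-0.17,255,1.5,0.2,0,0,0,-0.1,255,0,0,0,0,0,-0.04,255,0,0,0,0,0,0,255],
)

```text
time_s: 12.42
position: [0.5571, -0.1867, 0.1798]
eef_rot: [[0.027, 1.0, -0.011], [1.0, -0.027, 0.002], [0.002, -0.011, -1.0]]
force: [0.0, -0.0, -1.3]
gripper_width: 0.25
```

```bash
python3 go.py .5559 -.1855 .122 -1.6
```

```text
t 12.43 pos [ 0.5571 -0.1867  0.1798] psi -1.57 j [-0.26  0.5   0.62  1.93 -0.38  0.84  0.53] F [ 0.  -0.  -1.3] w 0.25
total cm [ 0.1  -0.06  5.78] rv [-0.011 -0.002  0.   ] n 1
[ 0.1  -0.06  5.78] [-0.011 -0.002  0.   ]
```

>>> send_rows(
  rows=[0,0,3,-0.01,0,0,255,0,0,2.4,0,0,0,255,0,0,0,0,0,0,255,0,0,0,0,0,0,255],
)

```text
time_s: 12.92
position: [0.5558, -0.1901, 0.125]
eef_rot: [[0.038, 0.999, -0.001], [0.999, -0.038, 0.0], [0.0, -0.001, -1.0]]
force: [-0.3, -0.2, -1.6]
gripper_width: 0.253
```

```bash
python3 go.py .5559 -.1855 .122 -1.6;  python3 - <<'E'
from h import *
d=get_image("side");crop(d,"s10.png",220,140,160,120,5)
d=get_image("top");crop(d,"t10.png",140,115,160,110,5)
E
```

```text
t 12.93 pos [ 0.5558 -0.1901  0.125 ] psi -2.18 j [-0.21  0.57  0.56  1.97 -0.45  0.73  0.58] F [-0.3 -0.2 -1.6] w 0.253
total cm [ 0.46 -0.01  0.3 ] rv [-0.001 -0.    -0.01 ] n 1
[ 0.46 -0.01  0.3 ] [-0.001 -0.    -0.01 ]
```

View pics/s10.png

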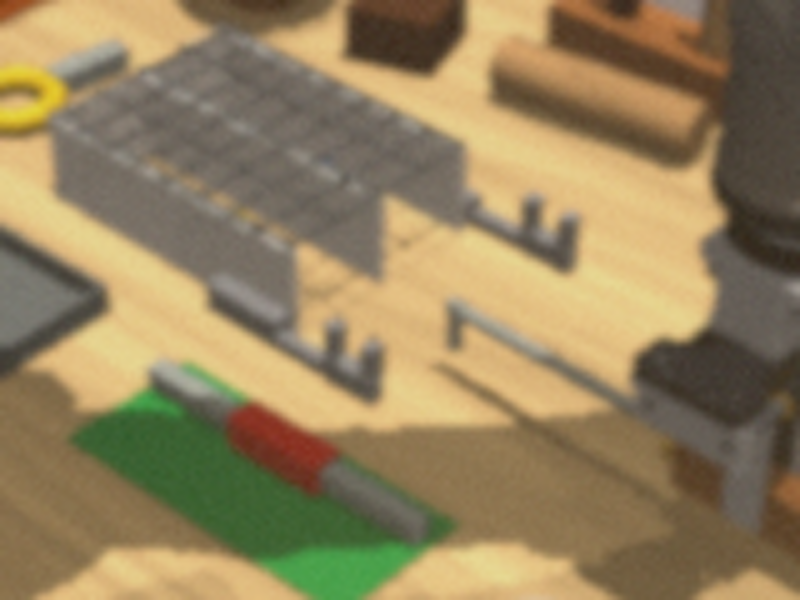

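View pics/t10.png

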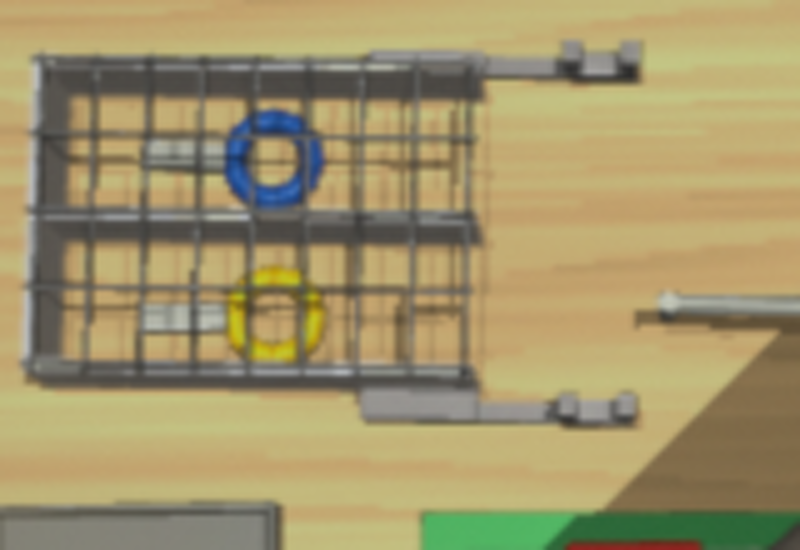

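```bash
cat > tri.py <<'E'
from h import *
dt=get_image("top"); ds=get_image("side")
bay=np.array([.60668,.12818]); c,s=np.cos(1.5429),np.sin(1.5429)
def tobay(P): e=np.asarray(P)[:2]-bay; return np.round([c*e[0]+s*e[1],-s*e[0]+c*e[1]],4)
def ray(d,u,v):
    r=d["orientation"]@np.array([(u-d["cx"])/d["fx"],(v-d["cy"])/d["fy"],1]); return d["origin"],r/np.linalg.norm(r)
def tri(ut,us):
    A=[];b=[]
    for d,uv in((dt,ut),(ds,us)):
        o,r=ray(d,*uv); M=np.eye(3)-np.outer(r,r); A.append(M); b.append(M@o)
    return np.linalg.lstsq(np.vstack(A),np.hstack(b),rcond=None)[0]
E
python3 - <<'E'
from tri import *
pt=(140+670.5/5-.5,115+303.5/5-.5); ps=(220+456.5/5-.5,140+303/5-.5)
P=tri(pt,ps); print("pin top tri",P,tobay(P))
P=unproj(dt,*pt,.057); print("top only",P,tobay(P))
c_=dt["color"].astype(int); m=(c_[:,:,0]>130)&(c_[:,:,1]>110)&(c_[:,:,2]<70); m[:,:150]=0;m[:,215:]=0;m[:150]=0;m[200:]=0
v,u=np.nonzero(m);print(len(u),u.min(),u.max(),v.min(),v.max())
mu=((u.min()+u.max())/2,(v.min()+v.max())/2)
(cx,cy),r=cv2.minEnclosingCircle(np.c_[u,v].astype(np.float32));print(mu,cx,cy,r)
for q in(mu,(cx,cy)):
    P=unproj(dt,*q,.0065);print(P,tobay(P))
E
```

```text
pin top tri [0.5629181  0.03145603 0.05873771] [-0.0979  0.041 ]
top only [0.56280075 0.03185256 0.057     ] [-0.0975  0.0412]
157 185 204 168 186
(np.float64(194.5), np.float64(177.0)) 194.48275756835938 178.0689697265625 10.350669860839844
[0.57000189 0.23801021 0.0065    ] [0.1088 0.0397]
[0.56717415 0.23805785 0.0065    ] [0.1087 0.0426]
```

```bash
python3 go.py .5585 -.110 .121 -1.9;python3 go.py .562 .0144 .121 -1.9 | tail -5
```

```text
t 13.12 pos [ 0.5561 -0.1894  0.1251] psi -2.09 j [-0.21  0.57  0.56  1.97 -0.45  0.73  0.58] F [-0.6 -0.5 -1.6] w 0.255
total cm [ 7.94 -0.05  0.42] rv [ 0.    -0.001 -0.003] n 2
[ 3.97 -0.03  0.21] [ 0.    -0.    -0.002]
[ 3.97 -0.02  0.21] [ 0.    -0.    -0.002]
total cm [20.39 -0.16  0.43] rv [ 0.    -0.001 -0.003] n 4
[ 5.1  -0.04  0.11] [ 0.    -0.    -0.001]
[ 5.1  -0.04  0.11] [ 0.    -0.    -0.001]
[ 5.1  -0.03  0.11] [ 0.    -0.    -0.001]
[ 5.1  -0.03  0.1 ] [ 0.    -0.    -0.001]
```

>>> send_rows(
  rows=[2,0,0.2,0,0,0,255,2.5,0,0.1,0,0,0,255,2,0,0.1,0,0,0,255,0,0,0,0,0,0,255],
)

```text
time_s: 13.62
position: [0.5593, -0.1189, 0.1221]
eef_rot: [[0.035, 0.999, 0.002], [0.999, -0.035, 0.002], [0.002, 0.002, -1.0]]
force: [-0.7, -0.4, -0.1]
gripper_width: 0.254
```

```bash
python3 go.py .562 .0144 .121 -1.9
```

```text
t 13.62 pos [ 0.5593 -0.1189  0.1221] psi -2.0 j [-0.34  0.55  0.56  2.01 -0.45  0.7   0.47] F [-0.7 -0.4 -0.1] w 0.254
total cm [13.33 -0.19  0.13] rv [ 0.002 -0.002 -0.002] n 3
[ 4.44 -0.06  0.04] [ 0.001 -0.001 -0.001]
[ 4.44 -0.06  0.04] [ 0.001 -0.001 -0.001]
[ 4.44 -0.06  0.04] [ 0.001 -0.001 -0.001]
```

>>> send_rows(
  rows=[2,0,0.1,0,0,0,255,2.5,-0.1,0,0,0,0,255,2.5,0,0,0,0,0,255,1.5,0,0,0,0,0,255,0,0,0,0,0,0,255],
)

```text
time_s: 14.25
position: [0.5616, -0.0321, 0.1222]
eef_rot: [[0.036, 0.999, 0.004], [0.999, -0.036, 0.001], [0.002, 0.004, -1.0]]
force: [0.5, 0.2, -0.3]
gripper_width: 0.254
```

```bash
python3 go.py .562 .0144 .121 -1.9;python3 - <<'E'
from h import *
d=get_image("side");crop(d,"s11.png",220,140,160,120,5)
d=get_image("top");crop(d,"t11.png",140,115,160,110,5)
E
```

```text
t 14.25 pos [ 0.5616 -0.0321  0.1222] psi -2.05 j [-0.5   0.54  0.57  2.03 -0.45  0.69  0.32] F [ 0.5  0.2 -0.3] w 0.254
total cm [ 4.64 -0.12  0.13] rv [ 0.004 -0.002 -0.003] n 1
[ 4.64 -0.12  0.13] [ 0.004 -0.002 -0.003]
```

View pics/t11.png

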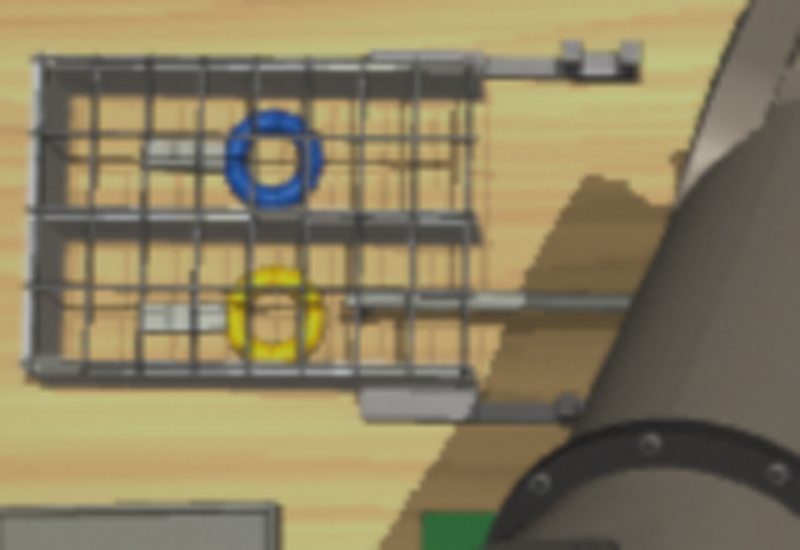

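View pics/s11.png

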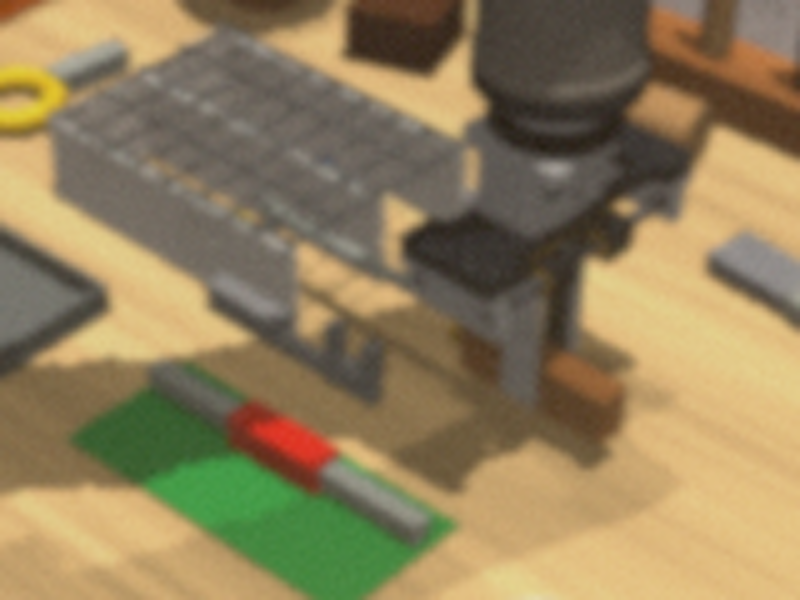

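```bash
python3 - <<'E'
from tri import *
for q,z in[((352,302),.054),((276,313.5),.0065),((276,313.5),.013),((440,302),.054)]:
    P=unproj(dt,140+(q[0]+.5)/5-.5,115+(q[1]+.5)/5-.5,z);print(q,P.round(4),tobay(P))
E
```

```text
(352, 302) [0.5664 0.1924 0.054 ] [0.0631 0.0421]
(276, 313.5) [0.5692 0.2372 0.0065] [0.108  0.0405]
(276, 313.5) [0.5681 0.2363 0.013 ] [0.107  0.0416]
(440, 302) [0.5657 0.148  0.054 ] [0.0187 0.0415]
```

>>> send_rows(
  rows=[2,0,0.1,0,0,0,255,1.8,0.05,0.05,0,0,0,255,0.5,0,0,0,0,0,255,0,0,0,0,0,0,255],
)

```text
time_s: 14.95
position: [0.5637, 0.0115, 0.1206]
eef_rot: [[0.039, 0.999, 0.004], [0.999, -0.039, 0.001], [0.001, 0.004, -1.0]]
force: [-0.1, -0.1, -1.5]
gripper_width: 0.25
```

```bash
python3 go.py .562 .0144 .121 -1.9;python3 - <<'E'
from h import *
d=get_image("top");crop(d,"t12.png",140,115,160,110,5)
E
```

```text
t 14.95 pos [0.5637 0.0115 0.1206] psi -2.24 j [-0.58  0.55  0.57  2.03 -0.45  0.69  0.24] F [-0.1 -0.1 -1.5] w 0.25
total cm [ 0.29 -0.18 -0.04] rv [ 0.004 -0.001 -0.006] n 1
[ 0.29 -0.18 -0.04] [ 0.004 -0.001 -0.006]
```

View pics/t12.png

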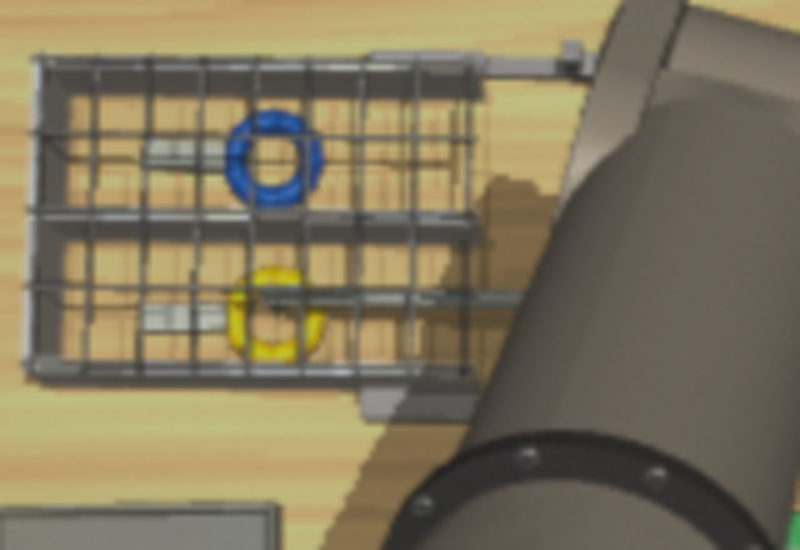

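```bash
python3 - <<'E'
from tri import *
print(tobay([.5637+.222*(.039-.007),.0115+.222]))
for q,z in[((268,299.5),.053),((360,299),.053),((268,299.5),.05)]:
    P=unproj(dt,140+(q[0]+.5)/5-.5,115+(q[1]+.5)/5-.5,z);print(q,P.round(4),tobay(P))
crop(dt,"t13.png",175,150,60,45,13)
E
```

```text
[0.1043 0.0388]
(268, 299.5) [0.5685 0.2349 0.053 ] [0.1057 0.0411]
(360, 299) [0.568  0.1885 0.053 ] [0.0592 0.0403]
(268, 299.5) [0.569  0.2354 0.05  ] [0.1061 0.0406]
```

View pics/t13.png

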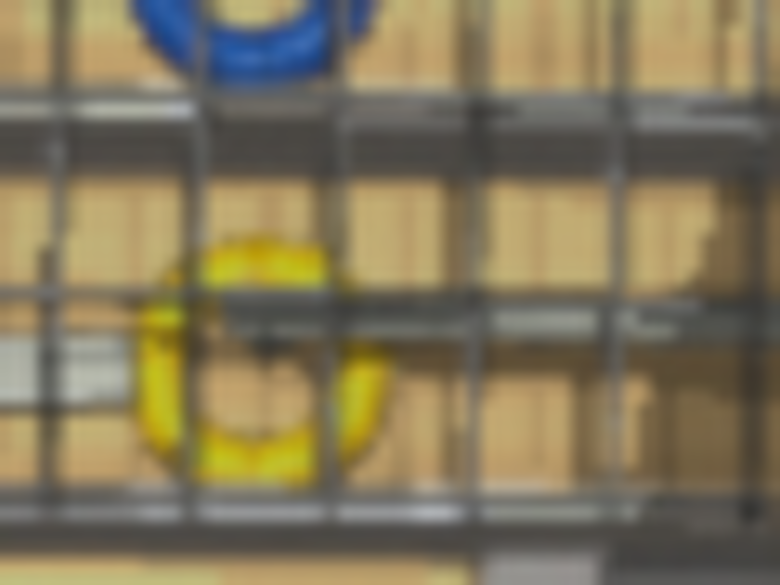

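>>> send_rows(
  rows=[0.1,0,0.6,0,0,0,255,0,0,0.5,0,0,0,255,0,0,0,0,0,0,255],
)

```text
time_s: 15.48
position: [0.5636, 0.0105, 0.1088]
eef_rot: [[0.042, 0.999, 0.004], [0.999, -0.042, 0.001], [0.001, 0.004, -1.0]]
force: [0.8, 0.3, -2.1]
gripper_width: 0.251
```

```bash
python3 go.py .5637 .0125 .105 -2.2
```

```text
t 15.47 pos [0.5636 0.0105 0.1088] psi -2.41 j [-0.56  0.56  0.55  2.03 -0.47  0.67  0.25] F [ 0.8  0.3 -2.1] w 0.251
total cm [ 0.2  -0.    0.38] rv [ 0.004 -0.001 -0.004] n 1
[ 0.2  -0.    0.38] [ 0.004 -0.001 -0.004]
```

>>> send_rows(
  rows=[0.1,0,0.35,0.003,0,-0.004,255,0,0,0,0,0,0,255],
)

```text
time_s: 15.72
position: [0.5637, 0.0114, 0.105]
eef_rot: [[0.038, 0.999, 0.0], [0.999, -0.038, 0.001], [0.001, 0.0, -1.0]]
force: [-0.1, -0.5, -0.9]
gripper_width: 0.25
```

```bash
python3 go.py .5637 .0125 .105 -2.2; python3 - <<'E'
from tri import *
crop(dt,"t14.png",175,150,60,45,13)
E
```

```text
t 15.72 pos [0.5637 0.0114 0.105 ] psi -2.17 j [-0.56  0.57  0.55  2.03 -0.47  0.67  0.26] F [-0.1 -0.5 -0.9] w 0.25
total cm [ 0.11 -0.   -0.  ] rv [ 0.    -0.001  0.   ] n 1
[ 0.11 -0.   -0.  ] [ 0.    -0.001  0.   ]
```

View pics/t14.png

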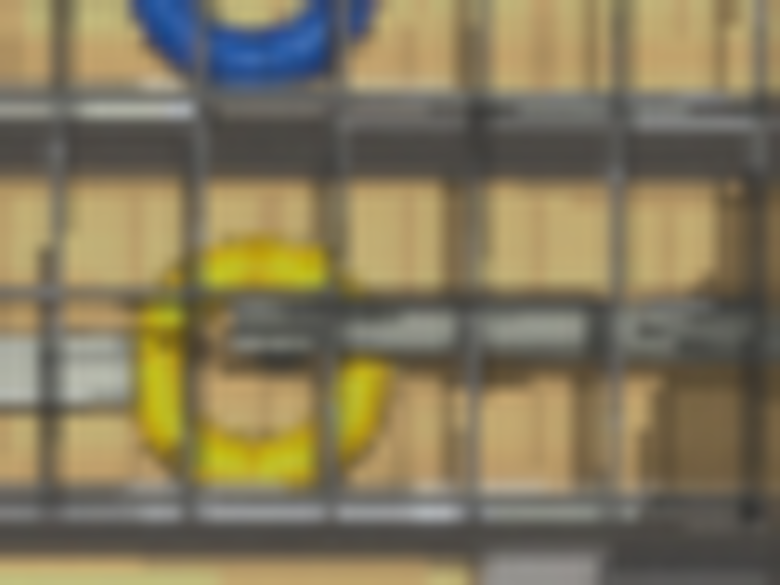

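>>> send_rows(
  rows=[-1,0,0,0,0,0,255,-1.5,0.02,0,0,0,0,255,-1.5,0.02,0,0,0,0,255,-1.5,0.02,0,0,0,0,255,0,0,0,0,0,0,255],
)

```text
time_s: 16.45
position: [0.5621, -0.0491, 0.1056]
eef_rot: [[0.04, 0.999, 0.002], [0.999, -0.04, 0.0], [0.0, 0.002, -1.0]]
force: [-0.2, -0.4, -2.1]
gripper_width: 0.252
```

```bash
python3 go.py .557 -.228 .105 -1.9; python3 - <<'E'
from tri import *
crop(dt,"t15.png",140,115,160,110,5)
E
```

```text
t 16.45 pos [ 0.5621 -0.0491  0.1056] psi -2.29 j [-0.45  0.57  0.55  2.03 -0.47  0.67  0.36] F [-0.2 -0.4 -2.1] w 0.252
total cm [-17.9    0.2    0.06] rv [ 0.002 -0.    -0.007] n 3
[-5.97  0.07  0.02] [ 0.001 -0.    -0.002]
[-5.97  0.05  0.02] [ 0.001 -0.    -0.002]
[-5.97  0.04  0.02] [ 0.001 -0.    -0.002]
```

View pics/t15.png

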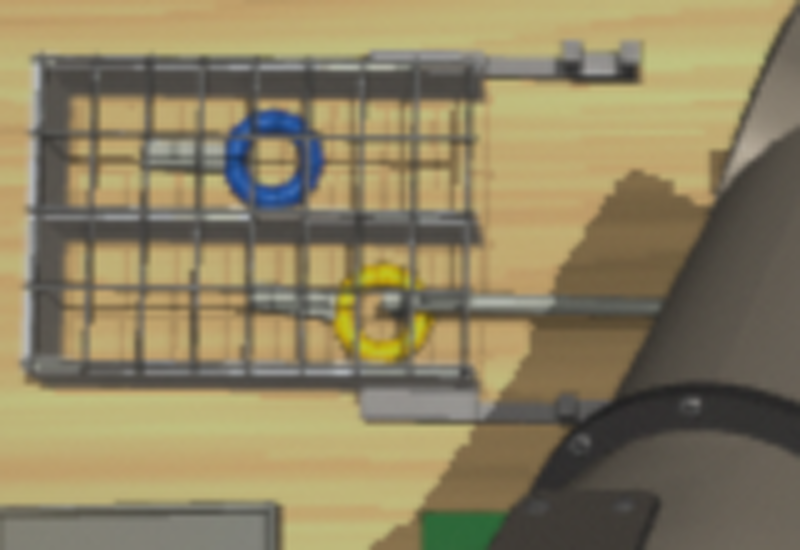

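Hook works: ring moved from (276,313) to (382,313) in the crop. Continue pulling.

>>> send_rows(
  rows=[-1.5,0.02,0,0,0,-0.003,255,-2,0.03,0.03,0,0,-0.003,255,-2,0.02,0.03,0,0,0,255,-2,0.02,0,0,0,0,255,-1,0,0,0,0,0,255],
)

```text
time_s: 17.18
position: [0.5606, -0.1346, 0.1047]
eef_rot: [[0.027, 1.0, 0.001], [1.0, -0.027, 0.002], [0.002, 0.001, -1.0]]
force: [0.7, 0.2, -1.5]
gripper_width: 0.257
```

```bash
python3 go.py .557 -.228 .105 -1.9
```

```text
t 17.18 pos [ 0.5606 -0.1346  0.1047] psi -1.54 j [-0.29  0.58  0.53  2.   -0.47  0.68  0.52] F [ 0.7  0.2 -1.5] w 0.257
total cm [-9.34 -0.11 -0.04] rv [ 0.001 -0.002  0.006] n 2
[-4.67 -0.06 -0.02] [ 0.001 -0.001  0.003]
[-4.67 -0.04 -0.02] [ 0.001 -0.001  0.003]
```

>>> send_rows(
  rows=[-1.5,0,0,0,0,0,255,-2,0,0,0,0,0,255,-2,0,0,0,0,0,255,-2,0,0,0,0,0,255,-1,0,0,0,0,0,255],
)

```text
time_s: 17.8
position: [0.5583, -0.2229, 0.1043]
eef_rot: [[0.024, 1.0, 0.001], [1.0, -0.024, 0.002], [0.002, 0.001, -1.0]]
force: [0.6, 0.3, -1.5]
gripper_width: 0.253
```

```bash
python3 go.py .557 -.228 .105 -1.9; python3 - <<'E'
from tri import *
crop(dt,"t16.png",200,110,160,110,5)
crop(ds,"s16.png",240,140,160,120,5)
E
```

```text
t 17.8 pos [ 0.5583 -0.2229  0.1043] psi -1.39 j [-0.12  0.61  0.53  1.94 -0.46  0.71  0.66] F [ 0.6  0.3 -1.5] w 0.253
total cm [-0.51 -0.12 -0.07] rv [ 0.001 -0.002  0.009] n 1
[-0.51 -0.12 -0.07] [ 0.001 -0.002  0.009]
```

View pics/t16.png

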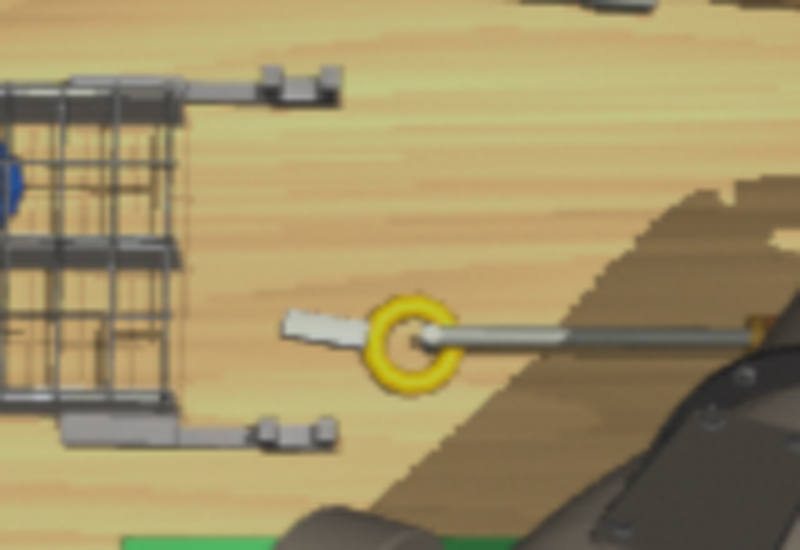

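View pics/s16.png

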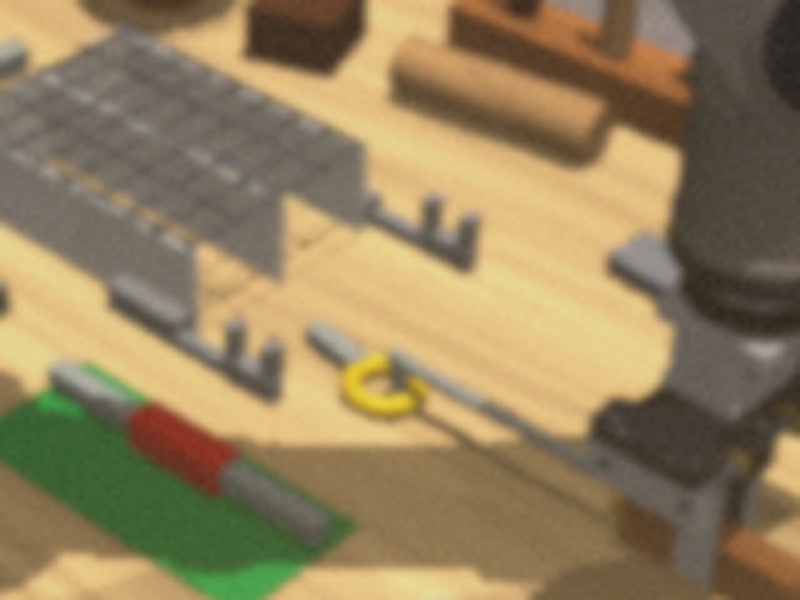

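>>> send_rows(
  rows=[0.6,0,0,0,0,0,255,0,0,-1,0,0,0,255,0,0,-2,0,0,0,255,0,0,-2,0,0,0,255,0,0,0,0,0,0,255],
)

```text
time_s: 18.52
position: [0.5593, -0.2142, 0.1589]
eef_rot: [[0.022, 1.0, 0.003], [1.0, -0.022, 0.003], [0.003, 0.002, -1.0]]
force: [-0.6, 0.5, -1.8]
gripper_width: 0.253
```

```bash
python3 go.py .558 -.32 .15 -1.4; python3 - <<'E'
from tri import *
crop(dt,"t17.png",200,110,160,110,5)
E
```

```text
t 18.52 pos [ 0.5593 -0.2142  0.1589] psi -1.25 j [-0.18  0.53  0.58  1.93 -0.41  0.8   0.6 ] F [-0.6  0.5 -1.8] w 0.253
total cm [-10.58   0.1    0.87] rv [ 0.002 -0.003  0.003] n 2
[-5.29  0.05  0.43] [ 0.001 -0.001  0.001]
[-5.29  0.06  0.44] [ 0.001 -0.001  0.001]
```

View pics/t17.png

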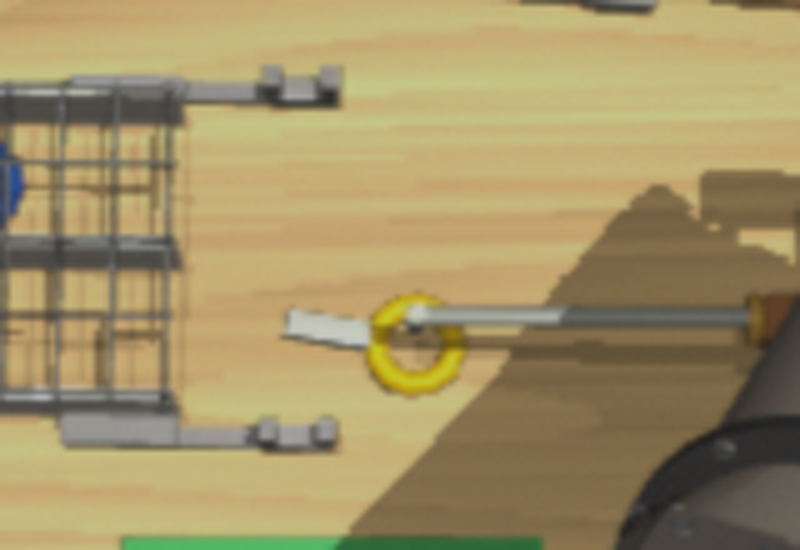

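Hook is clear above the key. Back off and lay the picker down.

>>> send_rows(
  rows=[-4,0,0,0,0,0,255,-4,0,0.5,0,0,0,255,-2,0,1.5,0,0,0,255,0,0,1.5,0,0,0,255,0,0,0,0,0,0,255],
)

```text
time_s: 19.25
position: [0.5557, -0.3143, 0.1177]
eef_rot: [[0.02, 1.0, -0.003], [1.0, -0.02, 0.005], [0.005, -0.003, -1.0]]
force: [-0.2, -0.1, -1.3]
gripper_width: 0.251
```

```bash
python3 go.py .558 -.32 .104 -1.4
```

```text
t 19.25 pos [ 0.5557 -0.3143  0.1177] psi -1.12 j [ 0.02  0.64  0.54  1.85 -0.46  0.78  0.79] F [-0.2 -0.1 -1.3] w 0.251
total cm [-0.58  0.24  1.37] rv [-0.003 -0.005  0.005] n 1
[-0.58  0.24  1.37] [-0.003 -0.005  0.005]
```

>>> send_rows(
  rows=[0,0,0.8,-0.003,-0.005,0,255,0,0,0.5,0,0,0,255,0,0,0,0,0,0,255],
)

```text
time_s: 19.62
position: [0.5565, -0.3119, 0.1042]
eef_rot: [[0.017, 1.0, 0.0], [1.0, -0.017, 0.001], [0.001, 0.0, -1.0]]
force: [-0.6, 0.5, -0.9]
gripper_width: 0.251
```

```bash
python3 go.py .558 -.32 .103 -1.4; python3 - <<'E'
from tri import *
crop(ds,"s18.png",300,160,160,120,5)
E
```

```text
t 19.62 pos [ 0.5565 -0.3119  0.1042] psi -0.97 j [ 0.03  0.66  0.52  1.85 -0.47  0.75  0.79] F [-0.6  0.5 -0.9] w 0.251
total cm [-0.8   0.17  0.12] rv [ 0.    -0.001  0.007] n 1
[-0.8   0.17  0.12] [ 0.    -0.001  0.007]
```

View pics/s18.png

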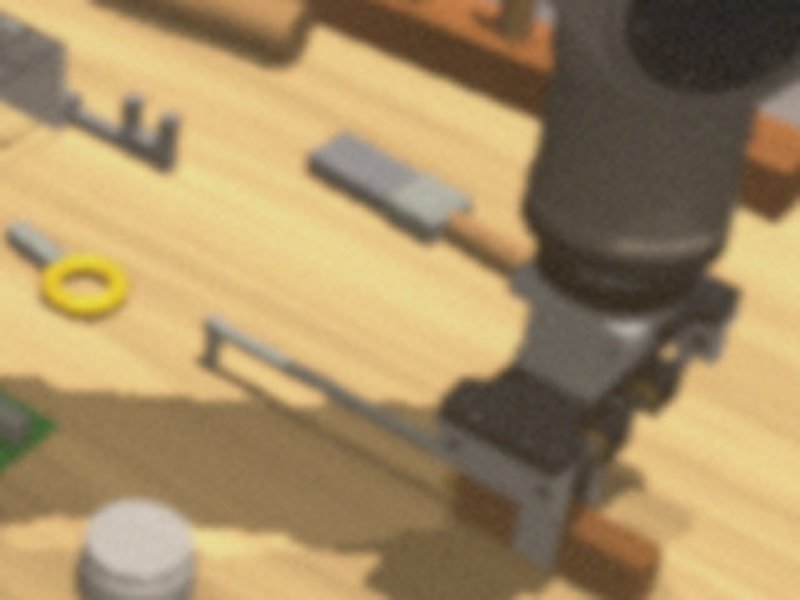

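Lower the last millimetre, release, raise; meanwhile measure the key.

>>> send_rows(
  rows=[0,0,0.15,0,0,0,255,0,0,0,0,0,0,150,0,0,0,0,0,0,140,0,0,0,0,0,0,140],
)

```text
time_s: 20.23
position: [0.5571, -0.3125, 0.1039]
eef_rot: [[0.017, 1.0, 0.002], [1.0, -0.017, -0.0], [0.0, 0.002, -1.0]]
force: [0.2, -0.7, -0.8]
gripper_width: 0.45
```

>>> send_rows(
  rows=[0,0,-2,0,0,0,140,0,0,-4,0,0,0,140,0,0,-4,0,0,0,140,0,0,0,0,0,0,140],
)

```text
time_s: 20.72
position: [0.5567, -0.3133, 0.2109]
eef_rot: [[0.018, 1.0, 0.003], [1.0, -0.018, -0.001], [-0.001, 0.003, -1.0]]
force: [0.3, -0.3, -0.0]
gripper_width: 0.449
```

```bash
python3 go.py .558 -.32 .103 -1.4|head -1; python3 - <<'E'
from tri import *
crop(dt,"t19.png",240,150,100,60,8)
crop(ds,"s19.png",260,170,130,100,6)
E
```

```text
t 20.73 pos [ 0.5567 -0.3133  0.2109] psi -1.06 j [-0.04  0.53  0.62  1.8  -0.37  0.93  0.72] F [ 0.3 -0.3 -0. ] w 0.449
```

View pics/t19.png

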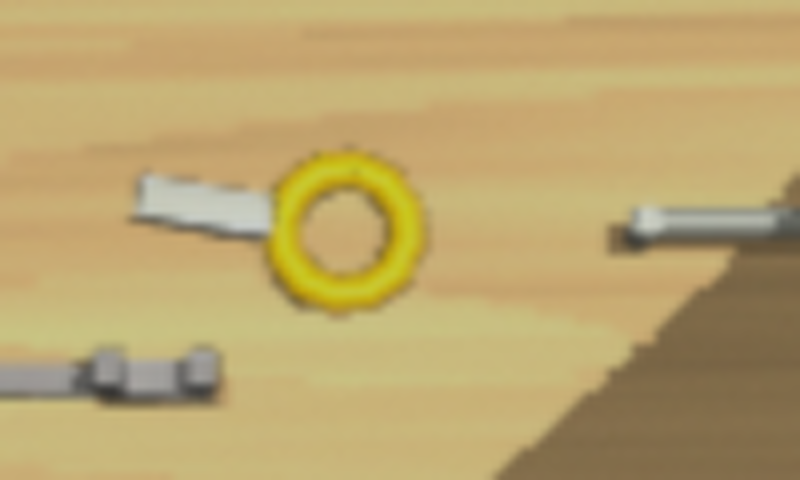

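View pics/s19.png

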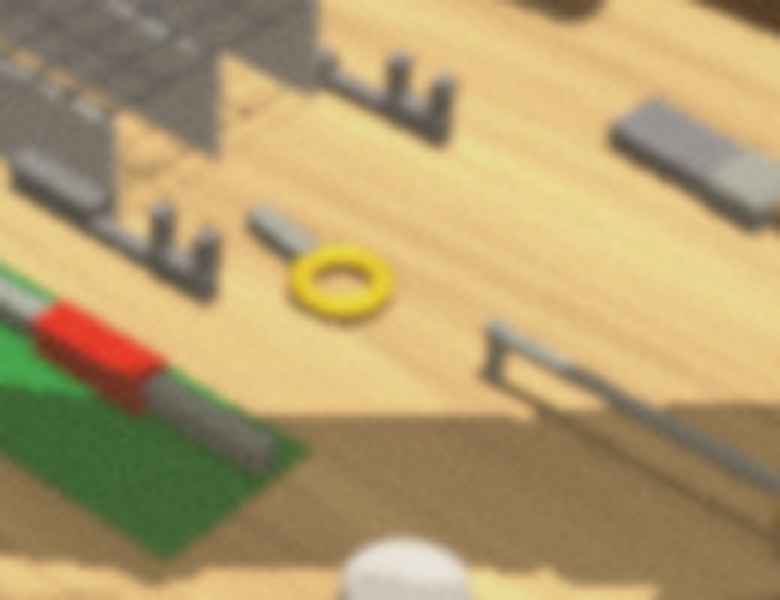

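```bash
python3 - <<'E'
from tri import *
f=lambda q:(240+(q[0]+.5)/8-.5,150+(q[1]+.5)/8-.5)
r=unproj(dt,*f((347,232)),.0065); e=unproj(dt,*f((141,194)),.014)
d=(e-r)[:2]; L=np.linalg.norm(d); a=np.degrees(np.arctan2(d[1],d[0])); g=r[:2]+d/L*.048
print(r,e,L,a,"grip",g,"psi",a-90, tobay(r),tobay(e))
# side check
print(proj(ds,[r,[g[0],g[1],.014]]), [(260+(343+.5)/6-.5,170+(282+.5)/6-.5)])
E
python3 go.py .572 .03 .2 -7
```

```text
[0.56217923 0.00696254 0.0065    ] [0.57452546 0.07397764 0.014     ] 0.06814289234612929 79.56141331719368 grip [0.57087594 0.05416812] psi -10.438586682806317 [-0.1224  0.0411] [-0.0551  0.0306]
[[316.22617302 217.42498977]
 [306.14086375 207.71329691]] [(316.75, 216.58333333333334)]
t 20.93 pos [ 0.5554 -0.3121  0.2063] psi -1.03 j [-0.04  0.53  0.61  1.8  -0.37  0.93  0.72] F [-0.5  0.4  0. ] w 0.449
total cm [34.23  1.04  0.68] rv [-0.002 -0.001  0.104] n 6
[5.71 0.17 0.11] [-0.    -0.     0.017]
[5.71 0.07 0.11] [-0.    -0.     0.017]
[ 5.71 -0.02  0.11] [-0.    -0.     0.017]
[ 5.71 -0.12  0.11] [-0.    -0.     0.017]
[ 5.7  -0.22  0.11] [-0.    -0.     0.017]
[ 5.7  -0.32  0.11] [-0.    -0.     0.017]
```

```bash
python3 go.py .571 .054 .17 -10.4
```

```text
t 20.93 pos [ 0.5554 -0.3121  0.2063] psi -1.03 j [-0.04  0.53  0.61  1.8  -0.37  0.93  0.72] F [-0.5  0.4  0. ] w 0.449
total cm [36.63  0.91  3.68] rv [-0.003 -0.001  0.164] n 7
[5.23 0.13 0.53] [-0.    -0.     0.023]
[5.23 0.01 0.53] [-0.    -0.     0.023]
[ 5.23 -0.12  0.52] [-0.    -0.     0.023]
[ 5.23 -0.24  0.52] [-0.    -0.     0.023]
[ 5.22 -0.36  0.52] [-0.    -0.     0.023]
[ 5.21 -0.48  0.52] [-0.    -0.     0.023]
[ 5.2  -0.6   0.52] [-0.    -0.     0.023]
```

>>> send_rows(
  rows=[5.2,0.1,0,0,0,0.03,140,5.2,0.1,0.5,0,0,0.03,140,5.2,-0.1,0.5,0,0,0.03,140,5.2,-0.3,0.5,0,0,0.03,140,5.2,-0.3,0.5,0,0,0.03,140],
)

```text
time_s: 21.55
position: [0.5691, -0.0499, 0.182]
eef_rot: [[0.18, 0.984, -0.009], [0.984, -0.18, -0.001], [-0.003, -0.009, -1.0]]
force: [0.1, 0.0, -0.1]
gripper_width: 0.453
```

```bash
python3 go.py .571 .054 .17 -10.4
```

```text
t 21.55 pos [ 0.5691 -0.0499  0.182 ] psi -10.38 j [-0.53  0.47  0.65  1.97 -0.38  0.83  0.15] F [ 0.1  0.  -0.1] w 0.453
total cm [10.25 -1.67  1.19] rv [-0.009  0.003  0.   ] n 2
[ 5.13 -0.84  0.59] [-0.004  0.001  0.   ]
[ 5.13 -0.84  0.6 ] [-0.004  0.001  0.   ]
```

>>> send_rows(
  rows=[4.5,-0.7,0.3,-0.004,0,0,140,3.8,-0.7,0.3,-0.004,0,0,140,1,-0.2,0.3,0,0,0,140,0,0,0,0,0,0,140],
)

```text
time_s: 22.05
position: [0.568, 0.0515, 0.1688]
eef_rot: [[0.175, 0.985, -0.007], [0.985, -0.175, -0.004], [-0.006, -0.006, -1.0]]
force: [0.6, -1.1, -0.3]
gripper_width: 0.455
```

```bash
python3 go.py .571 .054 .10 -10.4; python3 - <<'E'
from tri import *
crop(ds,"s20.png",240,130,130,100,6)
E
```

```text
t 22.05 pos [0.568  0.0515 0.1688] psi -10.06 j [-0.69  0.49  0.63  1.98 -0.39  0.8  -0.02] F [ 0.6 -1.1 -0.3] w 0.455
total cm [0.34 0.3  6.87] rv [-0.006  0.006  0.006] n 2
[0.17 0.15 3.44] [-0.003  0.003  0.003]
[0.16 0.14 3.44] [-0.003  0.003  0.003]
```

View pics/s20.png

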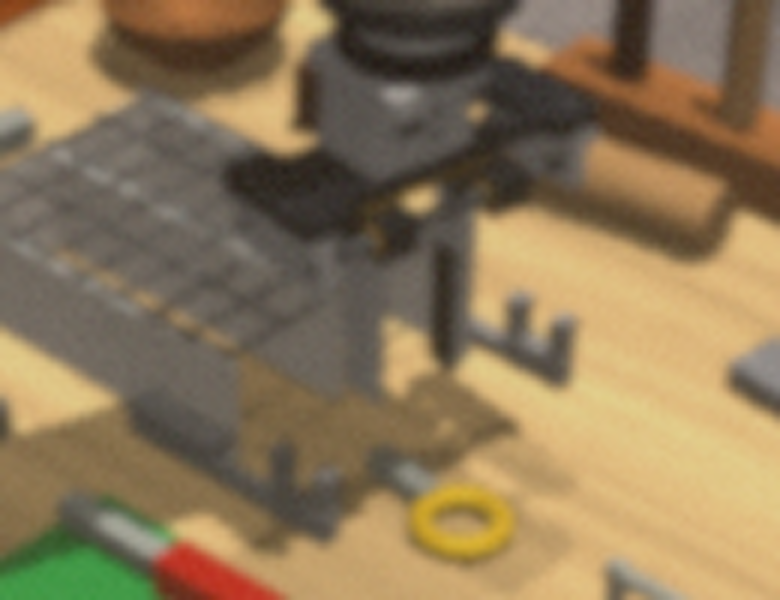

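>>> send_rows(
  rows=[0.2,0.15,2,-0.005,0.005,0.005,140,0.1,0.1,2,0,0,0,140,0,0,1.5,0,0,0,140,0,0,0,0,0,0,140],
)

```text
time_s: 22.65
position: [0.5716, 0.0481, 0.1123]
eef_rot: [[0.187, 0.982, -0.0], [0.982, -0.187, -0.001], [-0.001, -0.0, -1.0]]
force: [-0.3, -0.1, 0.0]
gripper_width: 0.454
```

```bash
python3 go.py .571 .054 .10 -10.4; python3 - <<'E'
from tri import *
crop(ds,"s21.png",240,130,130,100,6)
E
```

```text
t 22.65 pos [0.5716 0.0481 0.1123] psi -10.79 j [-0.63  0.57  0.56  2.   -0.47  0.69  0.04] F [-0.3 -0.1  0. ] w 0.454
total cm [ 0.57 -0.17  1.23] rv [-0.     0.001 -0.007] n 1
[ 0.57 -0.17  1.23] [-0.     0.001 -0.007]
```

View pics/s21.png

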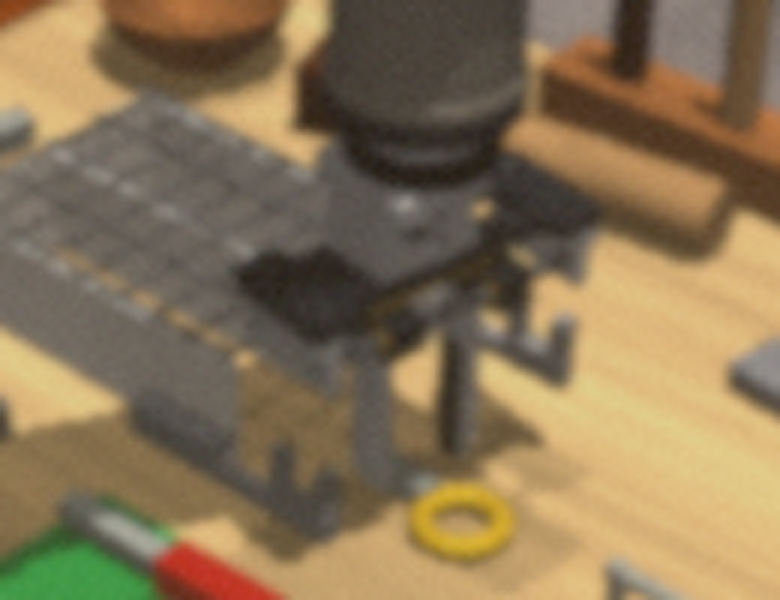

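>>> send_rows(
  rows=[0.5,-0.1,0.5,0,0,-0.005,140,0,0,0.5,0,0,0,140,0,0,0,0,0,0,140],
)

```text
time_s: 23.12
position: [0.5726, 0.0542, 0.1039]
eef_rot: [[0.181, 0.983, 0.003], [0.983, -0.181, -0.0], [0.001, 0.003, -1.0]]
force: [0.5, -0.9, -0.6]
gripper_width: 0.455
```

```bash
python3 go.py .571 .054 .10 -10.4
```

```text
t 23.12 pos [0.5726 0.0542 0.1039] psi -10.44 j [-0.63  0.59  0.55  2.   -0.48  0.68  0.05] F [ 0.5 -0.9 -0.6] w 0.455
total cm [-0.05 -0.16  0.39] rv [ 0.003 -0.001 -0.001] n 1
[-0.05 -0.16  0.39] [ 0.003 -0.001 -0.001]
```

>>> send_rows(
  rows=[0,-0.15,0.35,0.003,0,0,140,0,0,0,0,0,0,200,0,0,0,0,0,0,255,0,0,0,0,0,0,255,0,0,0,0,0,0,255],
)

```text
time_s: 23.75
position: [0.5712, 0.0545, 0.1005]
eef_rot: [[0.181, 0.983, 0.0], [0.983, -0.181, 0.001], [0.001, 0.0, -1.0]]
force: [0.6, 0.5, -1.5]
gripper_width: 0.145
```

>>> send_rows(
  rows=[0,0,-1,0,0,0,255,0,0,-2.5,0,0,0,255,0,0,-2.5,0,0,0,255,0,0,-2,0,0,0,255,0,0,0,0,0,0,255],
)

```text
time_s: 24.38
position: [0.5711, 0.054, 0.185]
eef_rot: [[0.182, 0.983, 0.0], [0.983, -0.182, 0.001], [0.001, 0.0, -1.0]]
force: [0.0, 0.6, -0.5]
gripper_width: 0.148
```

```bash
python3 go.py .40 .333 .18 0; python3 - <<'E'
from tri import *
crop(ds,"s22.png",240,110,130,100,6)
E
```

```text
t 24.38 pos [0.5711 0.054  0.185 ] psi -10.48 j [-0.71  0.47  0.65  1.97 -0.38  0.82 -0.03] F [ 0.   0.6 -0.5] w 0.148
total cm [ 24.32 -21.9    0.51] rv [ 0.    -0.001 -0.183] n 6
[ 4.05 -3.65  0.09] [ 0.   -0.   -0.03]
[ 4.16 -3.53  0.08] [ 0.   -0.   -0.03]
[ 4.27 -3.4   0.08] [ 0.   -0.   -0.03]
[ 4.37 -3.27  0.08] [ 0.   -0.   -0.03]
[ 4.47 -3.13  0.08] [ 0.   -0.   -0.03]
[ 4.56 -2.99  0.08] [ 0.   -0.   -0.03]
```

View pics/s22.png

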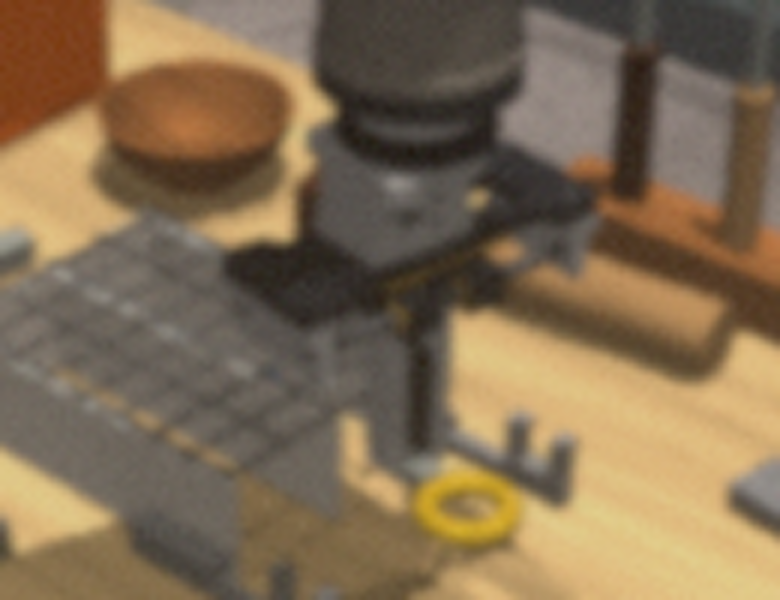

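>>> send_rows(
  rows=[0,0,-2,0,0,0,255,2,-3.6,-1,0,0,-0.03,255,4,-4,0,0,0,-0.03,255,4.2,-3.6,0,0,0,-0.03,255,4.4,-3.5,0,0,0,-0.03,255],
)

```text
time_s: 25.1
position: [0.4428, 0.219, 0.2164]
eef_rot: [[0.068, 0.998, -0.002], [0.998, -0.068, -0.002], [-0.002, -0.002, -1.0]]
force: [1.1, 1.0, -0.7]
gripper_width: 0.146
```

```bash
python3 go.py .40 .333 .18 0
```

```text
t 25.1 pos [0.4428 0.219  0.2164] psi -3.92 j [-1.15  0.28  0.65  2.12 -0.23  0.82 -0.42] F [ 1.1  1.  -0.7] w 0.146
total cm [11.09 -5.04  3.63] rv [-0.002  0.002 -0.068] n 3
[ 3.7  -1.68  1.21] [-0.001  0.001 -0.023]
[ 3.73 -1.6   1.21] [-0.001  0.001 -0.023]
[ 3.77 -1.51  1.21] [-0.001  0.001 -0.023]
```

>>> send_rows(
  rows=[3.7,-1.5,0.5,0,0,-0.02,255,3.7,-1.5,1,0,0,-0.02,255,2.8,-1,1,0,0,-0.02,255,0,0,0.5,0,0,0,255,0,0,0,0,0,0,255],
)

```text
time_s: 25.72
position: [0.4048, 0.329, 0.1877]
eef_rot: [[0.001, 1.0, -0.001], [1.0, -0.001, -0.001], [-0.001, -0.001, -1.0]]
force: [0.3, -0.5, -0.6]
gripper_width: 0.142
```

```bash
python3 go.py .40 .333 .11 0; python3 - <<'E'
from tri import *
crop(ds,"s23.png",150,130,150,110,5)
crop(dt,"t23.png",110,190,130,100,6)
E
```

```text
t 25.73 pos [0.4048 0.329  0.1877] psi -0.05 j [-1.27  0.36  0.57  2.08 -0.28  0.77 -0.53] F [ 0.3 -0.5 -0.6] w 0.142
total cm [ 0.4  -0.47  7.77] rv [-0.001  0.001 -0.001] n 2
[ 0.2  -0.23  3.88] [-0.001  0.    -0.   ]
[ 0.2  -0.24  3.88] [-0.001  0.    -0.   ]
```

View pics/s23.png

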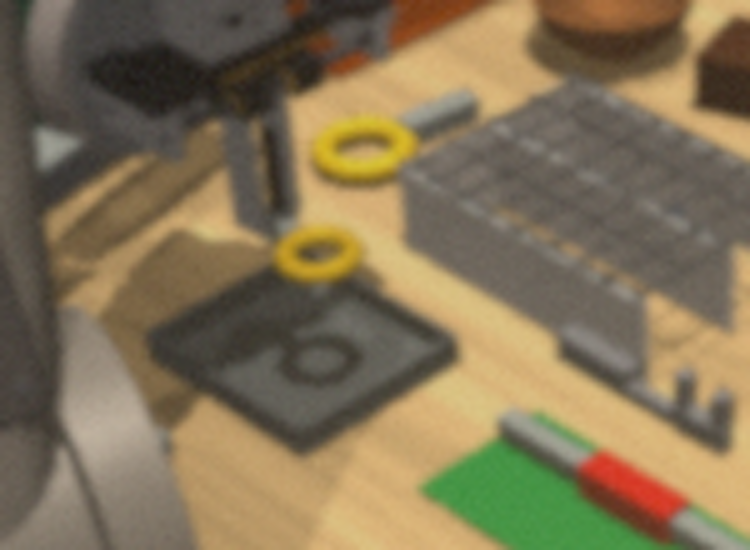

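View pics/t23.png

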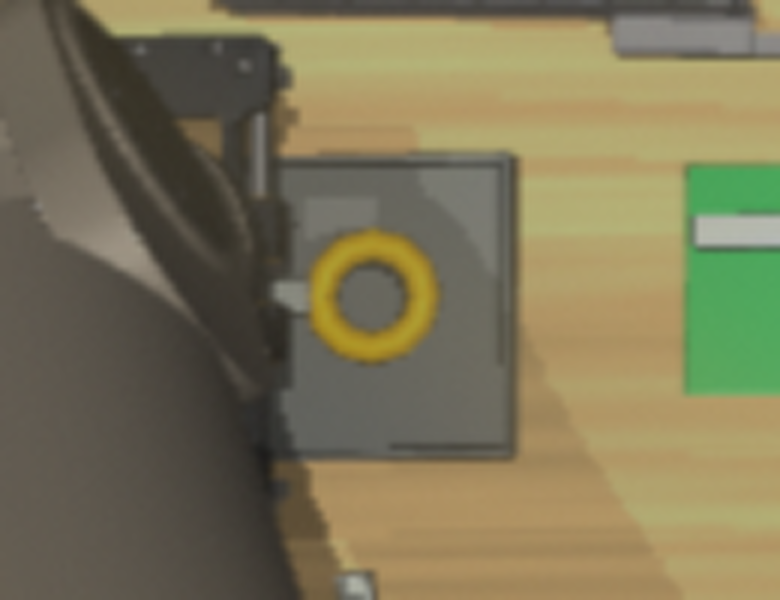

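>>> send_rows(
  rows=[0.1,-0.2,2,0,0,0,255,0.1,-0.1,2.5,0,0,0,255,0,0,1.5,0,0,0,255,0,0,0.8,0,0,0,255,0,0,0,0,0,0,255],
)

```text
time_s: 26.45
position: [0.4049, 0.3285, 0.1202]
eef_rot: [[0.008, 1.0, 0.001], [1.0, -0.008, 0.002], [0.002, 0.001, -1.0]]
force: [-0.1, 0.4, -1.3]
gripper_width: 0.145
```

```bash
python3 go.py .40 .33 .106 0
```

```text
t 26.45 pos [0.4049 0.3285 0.1202] psi -0.44 j [-1.21  0.47  0.5   2.12 -0.38  0.63 -0.46] F [-0.1  0.4 -1.3] w 0.145
total cm [ 0.14 -0.5   1.42] rv [ 0.001 -0.002 -0.008] n 1
[ 0.14 -0.5   1.42] [ 0.001 -0.002 -0.008]
```

>>> send_rows(
  rows=[0.1,-0.2,0.8,0,0,0,255,0,0,0.5,0,0,0,255,0,0,0,0,0,0,255],
)

```text
time_s: 26.82
position: [0.4032, 0.3301, 0.1074]
eef_rot: [[0.008, 1.0, 0.002], [1.0, -0.008, 0.003], [0.003, 0.002, -1.0]]
force: [-0.0, -1.0, -1.8]
gripper_width: 0.144
```

```bash
python3 go.py .40 .33 .105 0
```

```text
t 26.82 pos [0.4032 0.3301 0.1074] psi -0.44 j [-1.2   0.49  0.48  2.12 -0.4   0.61 -0.44] F [-0.  -1.  -1.8] w 0.144
total cm [-0.01 -0.33  0.24] rv [ 0.002 -0.003 -0.008] n 1
[-0.01 -0.33  0.24] [ 0.002 -0.003 -0.008]
```

>>> send_rows(
  rows=[0,0,0.2,0,0,0,255,0,0,0,0,0,0,255,0,0,0,0,0,0,190,0,0,0,0,0,0,170,0,0,0,0,0,0,170],
)

```text
time_s: 27.45
position: [0.4035, 0.3304, 0.1058]
eef_rot: [[0.008, 1.0, 0.003], [1.0, -0.008, 0.004], [0.004, 0.003, -1.0]]
force: [0.5, 0.7, 0.1]
gripper_width: 0.336
```

>>> send_rows(
  rows=[0,0,-2,0,0,0,170,0,0,-4,0,0,0,170,0,0,-5,0,0,0,170,0,0,-5,0,0,0,170,0,0,0,0,0,0,170],
)

```text
time_s: 28.08
position: [0.4032, 0.3293, 0.2704]
eef_rot: [[0.008, 1.0, 0.002], [1.0, -0.008, 0.003], [0.003, 0.002, -1.0]]
force: [-0.1, -0.5, -1.6]
gripper_width: 0.335
```

```bash
python3 go.py .25 .5 .3 0|head -1; python3 - <<'E'
from tri import *
cv2.imwrite("pics/t24.png",dt["color"][:,:,::-1])
cv2.imwrite("pics/s24.png",ds["color"][:,:,::-1])
E
```

```text
t 28.07 pos [0.4032 0.3293 0.2704] psi -0.48 j [-1.36  0.24  0.65  2.01 -0.18  0.94 -0.63] F [-0.1 -0.5 -1.6] w 0.335
```

View pics/t24.png

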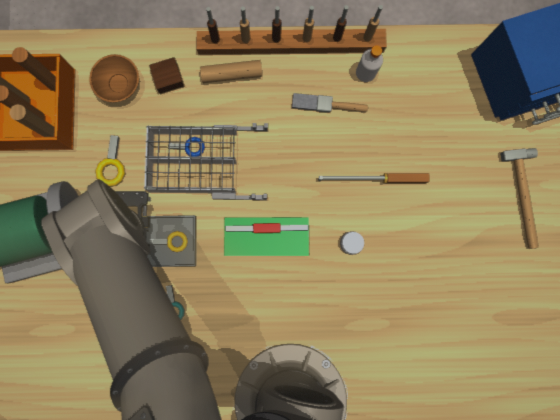

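View pics/s24.png

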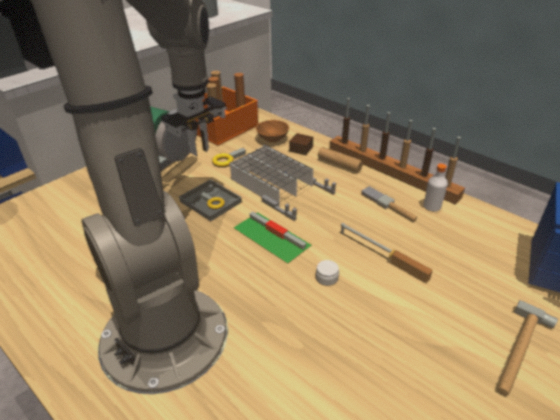

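```bash
python3 - <<'E'
from tri import *
print(sensors.state()["force"])
crop(ds,"s25.png",170,80,150,110,5)
order.finish_job()
E
```

```text
[-0.40073619 -0.02075089  0.08169861]
the job is handed in; nothing more can be done
```

View pics/s25.png

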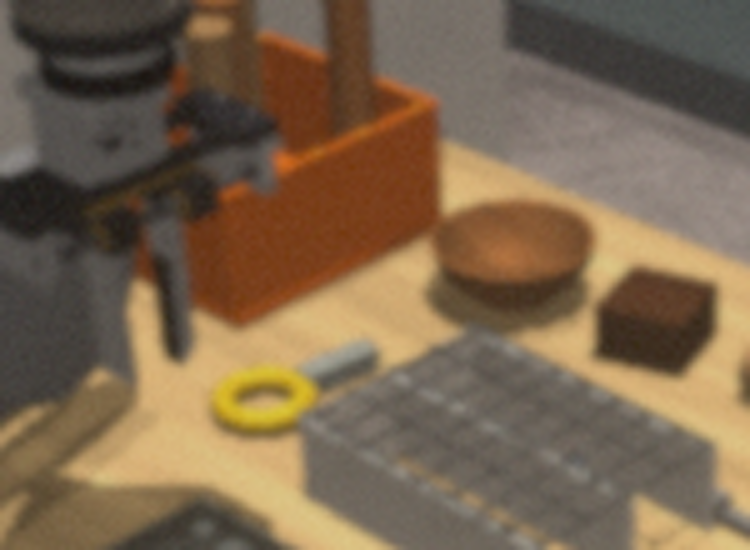

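The job is done and handed in at about 28 s of the 72 s allowed; the hand-in reported no verdict.

I did the steps in the order asked:
1. I lifted the bar out of its brackets and laid it on the green mat.
2. I hooked the smaller yellow key in the bay with the picker and pulled it fully out.
3. I set the picker down on open table, out of the bay.
4. I gripped the key by its shank and lowered it into the grey tray.

**Last checks:** the final top and side pictures show all of this in place:
- The bar lies on the mat, with only about 4 mm of mat beyond each end.
- The picker stands on the table clear of the bay.
- The yellow key lies in the tray.
- The blue key has not moved in its lane.
- The larger yellow look-alike was untouched. The turquoise one, partly hidden by the arm in the last picture, was never approached.

The gripper is empty and clear of everything, and the last wrist force was about 0 N. The forces printed after moves never passed about 4 N. None of my checks failed or disagreed; two force readings in free air, about 1.5 N, were sensor noise.

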